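# Load the reagent carousel

### The job

Get the reagent carousel ready: move the orange carton out of the door's way and stand it upright in the middle of the round mat, then pull the unit's front door all the way down and turn the carousel by its rim until its red mark faces the yellow pointer. Then, with the door still down, stand every small white bottle that is waiting on the table upright in a blue pocket of the carousel, one to a pocket, and push the door fully shut, with the mark still facing the pointer. Leave the tape roll and the blue tip box where they are.

Things in the scene. Friction and masses are not known exactly. Their poses are not given: they have to be found in the camera images.
- carousel (a joint): Angle (rad) of the reagent carousel, a white round dish (diameter 220 mm) on an upright axle in the low grey-and-white unit. 0 or any whole turn = the red mark faces the pointer; grows counter-clockwise seen from above. It turns without limit either way and stays where it is left (friction about 0.08 N m). Its rim is an upright wall 5 mm thick.
- axle (a point): Point on the carousel's axle, at the height of the rim's top (z = 86 mm); the dish floor is at z = 58 mm. Axes are the unit's: -x points out of its front (pointer, door), z up. Plinth 272 x 262 mm, top z = 50 mm, free outside the rim at the front (pointer up to 55 mm). A fixed clear cover (top z = 125 mm) lies over the rear part, from 21 mm behind the axle on.
- pointer (a point): The place on the rim's top that the fixed yellow arrow pointer (on the plinth at the middle of the unit's front) points at: 107.5 mm (mid-wall radius of the rim) in front of the axle.
- mark (a point): The red engraved mark where it crosses the top of the rim (6 mm wide; the red line also runs across the dish floor towards the hub). Turns with the carousel.
- door (a joint): Opening angle (rad) of the unit's white front door, hinged along its lower edge: 0 = upright and shut, 1.4 = pulled fully down towards the robot (its stop). A stiff hinge: it stays where it is left; about 4 N at the top rail moves it.
- door_hinge (a point): Middle of the door's hinge line (z = 26 mm), 152 mm in front of the axle; its axes are the unit's, and the hinge line runs along y.
- rail (a point): Middle of the door's steel top rail, a round bar 12 mm thick, 222 mm long, parallel to the hinge and 116 mm from it. Under its middle is a grip slot 82 mm long and 39 mm deep through the door, so the rail can be pinched from above with the fingers on either side.
- mat_top (a point): Centre of the top of the round black rubber mat with a green ring (diameter 140 mm, 3 mm thick, fixed), behind the analyser.
- carton_center (a point): Centre (half-way up) of the orange carton: 66 mm along its own x, 100 mm along its own y, 50 mm tall. About 280 g. Grasp it across the 66 mm. It stands on the table in front of the door, where the door comes down.
- pocket_1 (a point): Centre of the floor of pocket 1 of the carousel (height z = 58 mm): a blue ring 12 mm high, 37 mm inside and 43 mm outside diameter, 65 mm from the axle, 67.5 degrees to one side of the mark. Turns with the carousel.
- pocket_2 (a point): Centre of the floor of pocket 2 of the carousel (height z = 58 mm): a blue ring 12 mm high, 37 mm inside and 43 mm outside diameter, 65 mm from the axle, 22.5 degrees to one side of the mark. Turns with the carousel.
- pocket_3 (a point): Centre of the floor of pocket 3 of the carousel (height z = 58 mm): a blue ring 12 mm high, 37 mm inside and 43 mm outside diameter, 65 mm from the axle, 22.5 degrees to one side of the mark. Turns with the carousel.
- pocket_4 (a point): Centre of the floor of pocket 4 of the carousel (height z = 58 mm): a blue ring 12 mm high, 37 mm inside and 43 mm outside diameter, 65 mm from the axle, 67.5 degrees to one side of the mark. Turns with the carousel.
- bottle_1_center (a point): Centre (half-way up) of a small white bottle, 52 mm tall, 30 mm in diameter, with a white cap 25 mm in diameter from 36 to 52 mm above its foot; about 35 g. May be absent. All these bottles are alike.
- bottle_2_center (a point): Centre (half-way up) of a small white bottle, 52 mm tall, 30 mm in diameter, with a white cap 25 mm in diameter from 36 to 52 mm above its foot; about 35 g. May be absent. All these bottles are alike.
- bottle_3_center (a point): Centre (half-way up) of a small white bottle, 52 mm tall, 30 mm in diameter, with a white cap 25 mm in diameter from 36 to 52 mm above its foot; about 35 g. May be absent. All these bottles are alike.
- bottle_4_center (a point): Centre (half-way up) of a small white bottle, 52 mm tall, 30 mm in diameter, with a white cap 25 mm in diameter from 36 to 52 mm above its foot; about 35 g. May be absent. All these bottles are alike.
- tape: Bystander: tape roll, 60 mm across, 18 mm high; origin at the centre of its underside. To be left alone.
- blue_tip_box: Bystander: blue pipette-tip box, 70 x 124 x 97 mm; origin at the centre of its underside. To be left alone.
There are look-alikes about, which are no part of the job. What is meant by the part that bears carton_center is not turquoise, and is the larger of those in its own colour.

How it is judged (in metres and radians):
On the way, in this order (a step that is already met when the one before it is completed fails the run):
1. the carton stands on the mat, the door not yet pulled down (horizontal distance between carton_center and mat_top below 0.03 m and z of carton_center in the frame of mat_top below 0.03 m and angle between carton_center's own z axis and vertical below 0.15 rad and value of joint door below 0.3 rad), for 0.2 s.
2. the door is pulled down (value of joint door above 1.2 rad), for 0.2 s.
3. the carousel's mark faces the pointer, door down (horizontal distance between mark and pointer below 0.009 m and value of joint door above 1.2 rad), for 0.3 s.
4. every bottle present stands in a pocket, door still down ((horizontal distance between bottle_1_center and pocket_1 below 0.008 m or horizontal distance between bottle_1_center and pocket_2 below 0.008 m or horizontal distance between bottle_1_center and pocket_3 below 0.008 m or horizontal distance between bottle_1_center and pocket_4 below 0.008 m) and z of bottle_1_center in the frame of pocket_1 between 0.02 and 0.031 m and angle between each of bottle_1_center, bottle_2_center, bottle_3_center, bottle_4_center's own z axis and vertical below 0.15 rad and (horizontal distance between bottle_2_center and pocket_1 below 0.008 m or horizontal distance between bottle_2_center and pocket_2 below 0.008 m or horizontal distance between bottle_2_center and pocket_3 below 0.008 m or horizontal distance between bottle_2_center and pocket_4 below 0.008 m) and z of bottle_2_center in the frame of pocket_1 between 0.02 and 0.031 m and (horizontal distance between bottle_3_center and pocket_1 below 0.008 m or horizontal distance between bottle_3_center and pocket_2 below 0.008 m or horizontal distance between bottle_3_center and pocket_3 below 0.008 m or horizontal distance between bottle_3_center and pocket_4 below 0.008 m) and z of bottle_3_center in the frame of pocket_1 between 0.02 and 0.031 m and (horizontal distance between bottle_4_center and pocket_1 below 0.008 m or horizontal distance between bottle_4_center and pocket_2 below 0.008 m or horizontal distance between bottle_4_center and pocket_3 below 0.008 m or horizontal distance between bottle_4_center and pocket_4 below 0.008 m) and z of bottle_4_center in the frame of pocket_1 between 0.02 and 0.031 m and value of joint door above 1.2 rad), for 0.3 s.
At the end, for the whole second after the job is handed in: The carton stands upright on the mat (centre within 30 mm of the mat's centre), the red mark is within 9 mm (about 5 degrees) of the pointer, every bottle present stands upright on the floor of a pocket (centre within 8 mm of the pocket's), the door is shut (under 0.08 rad), and all is at rest (horizontal distance between carton_center and mat_top below 0.03 m and z of carton_center in the frame of mat_top below 0.03 m and angle between each of carton_center, bottle_1_center, bottle_2_center, bottle_3_center, bottle_4_center's own z axis and vertical below 0.15 rad and horizontal distance between mark and pointer below 0.009 m and value of joint door below 0.08 rad and velocity of joint carousel between -0.05 and 0.05 rad/s and (horizontal distance between bottle_1_center and pocket_1 below 0.008 m or horizontal distance between bottle_1_center and pocket_2 below 0.008 m or horizontal distance between bottle_1_center and pocket_3 below 0.008 m or horizontal distance between bottle_1_center and pocket_4 below 0.008 m) and z of bottle_1_center in the frame of pocket_1 between 0.02 and 0.031 m and (horizontal distance between bottle_2_center and pocket_1 below 0.008 m or horizontal distance between bottle_2_center and pocket_2 below 0.008 m or horizontal distance between bottle_2_center and pocket_3 below 0.008 m or horizontal distance between bottle_2_center and pocket_4 below 0.008 m) and z of bottle_2_center in the frame of pocket_1 between 0.02 and 0.031 m and (horizontal distance between bottle_3_center and pocket_1 below 0.008 m or horizontal distance between bottle_3_center and pocket_2 below 0.008 m or horizontal distance between bottle_3_center and pocket_3 below 0.008 m or horizontal distance between bottle_3_center and pocket_4 below 0.008 m) and z of bottle_3_center in the frame of pocket_1 between 0.02 and 0.031 m and (horizontal distance between bottle_4_center and pocket_1 below 0.008 m or horizontal distance between bottle_4_center and pocket_2 below 0.008 m or horizontal distance between bottle_4_center and pocket_3 below 0.008 m or horizontal distance between bottle_4_center and pocket_4 below 0.008 m) and z of bottle_4_center in the frame of pocket_1 between 0.02 and 0.031 m and linear speed of each of bottle_1, bottle_2, bottle_3, bottle_4, carton below 0.02 m/s); the robot touches nothing.
It fails at once if the tape roll is disturbed (moved over 30 mm) (distance of tape from where it was at the start of the episode above 0.03 m).
It fails at once if the blue tip box is disturbed (moved over 30 mm) (distance of blue_tip_box from where it was at the start of the episode above 0.03 m).
Of bottle_1, bottle_2, bottle_3, bottle_4 only 2 to 4 are there at a start; the rules pass over those that are not, and their reading is None.
At some moment in a run one of carton may be knocked a few centimetres aside while the robot is not near it.
It also fails if it takes over 210 s, if anything falls off the work surface, if the arm or the gripper's body presses on something with over 40 N, if the wrist force passes 120 N, or if a joint passes its speed limit or range.

### The arm

A 6-joint arm with a two-finger parallel gripper is mounted at the origin on a cart in front of the work surface, level with it; the furniture and walls round the work are solid. World frame = base frame: x ahead of the robot, y to its left, z up, the work surface at z = 0. Lengths are in m, angles in degrees, forces in N, time in s.
With the tool pointing down it reaches from about 0.325 to 0.9 m from the base axis. Payload 3.5 kg.
Tool frame: the origin (TCP) lies midway between the tips of the shut fingers; the grasp point (between the pads) lies 19 mm behind it (robot.pinch_z is the distance from the TCP to the grasp point, in m); z points along the fingers, y is the direction in which the jaws open and shut (so a half turn about z gives the same grasp; the last joint's range is limited). The gripper opens to 85 mm and grips with 20 to 120 N. Pads are 22 mm wide; open, the fingers measure 114 mm over their backs; the gripper's body (76 mm by 85 mm) begins 54 mm behind the grasp point. The pads swing forward as they close: fully open they stand 13 mm farther back than shut.
Start: joints at [-79.091, 15.837, -1.513, 72.651, 0, 84.076], TCP at [0.181, -0.598, 0.231] pointing down, gripper open.
Joint ranges: [-178.77, 178.77], [-48.84, 107.48], [-61.69, 71.31], [-111.58, 123.2], [-90, 87.43], [-180, 180]. Speed limits (degrees/s): [147.25, 147.25, 180, 180, 180, 180].

### API

Orientations are given as a 3x3 rotation matrix whose columns are the frame's x, y, z axes.
In Python, from station import robot gives the robot as it stands.
- The arm moves only by the tool step_arm, never from a script. Its argument "moves" is a list of rows, each an object of numbers: "tx", "ty", "tz": the shift along the tool's x, y, z in units of 30 mm (1.0 is 30 mm); "turn": the turn about the tool's z in units of 8 degrees (1.0 is 8 degrees); "gripper": the finger opening in mm, from 0 to 85.4. In form: [{"tx": .., "ty": .., "tz": .., "turn": .., "gripper": ..}, ...]. A call has 1 to 8 rows; each row is the pose to reach, as a shift and turn from the pose commanded when the call began, along the tool's axes at that moment; what a row does not reach only later rows make up. A row lasts 1/8 s, in which the tool goes at most 62.5 mm and 10.7 degrees, less where a joint would pass 70% of its speed; a pose out of reach is approached as far as the arm can. A call with a gripper value outside its range is refused whole. The fingers move at their own pace and stop on an object; "newtons" is the grip in N (left out, the last holds). Time passes only in rows, so rows that repeat a pose let the fingers close. It gives the time, the measured TCP pose, the force and the opening at its end, in the units of the state.
- robot.get_obs(): the state, without advancing time (a new reading comes with each control period).
- robot.camera(name): name is "scene" or "side" or "wrist"; returns the picture (480x640x3 uint8, red, green, blue); there is no depth.
- robot.calibration(name): a dict with "intrinsics" (3x3 intrinsics, pixels), "camera_from_world" (4x4, takes a point from world to camera coordinates); the wrist camera has in their place "hand_eye" (4x4, takes a point from camera to tool coordinates, whose origin is the TCP and whose axes are the flange's). Camera axes: x right, y down, z forward; pixel columns grow to the right and rows downward; lengths in m; the calibration is good to about 2 mm. A picture is of the moment at which its call begins: read the wrist's pose just before it. calibration takes no time and is no camera call.
- robot.sign_off(): hands the job in, once; it reports no verdict.
The state is a dict: "t": time; "joints": joint angles; "joint_velocities": joint speeds; "joint_efforts": joint torques, N m; "eef_pos": TCP position; "eef_rot": TCP orientation; "force": force on the tool from outside, world axes, zero at the start; "wrist_torque": the same for the moment, N m; "gripper_width": finger opening in m.
Only numpy, scipy, OpenCV 4.12 (cv2) and the standard library are available. Lean on these libraries where they do the work, as an engineer would, in place of code of your own. Each camera call takes 0.05 s, during which the arm holds its last target. There are 200 camera calls.

## Working session

There is one attempt and no reset: what is moved stays moved. The work goes in short steps, Python scripts to look and compute and a tool call to move; the robot and the scene stay as the last step left them, time stands still between calls to the robot, and variables do not carry over. Pictures are saved under pics/ and viewed, on a budget of 14 in all, crops included, one or two more only if the job needs it, and the job is handed in when it is done.

Besides the shell and the picture viewer there is one more tool, called in YAML: its name, and indented under it one key for each argument. step_arm: Moves the arm, as the interface text tells. Its arguments: {"type":"object","properties":{"moves":{"type":"array","items":{"type":"object","properties":{"tx":{"type":"number"},"ty":{"type":"number"},"tz":{"type":"number"},"turn":{"type":"number"},"gripper":{"type":"number"}}}},"newtons":{"type":"number"}},"required":["moves"]}

```bash
mkdir -p pics; ls; cat > h.py <<'E'
import numpy as np, cv2
from station import robot
def snap(n,f=None):
    o=robot.get_obs(); im=robot.camera(n)
    if f: cv2.imwrite('pics/'+f,im[:,:,::-1])
    c=robot.calibration(n); K=np.array(c['intrinsics'])
    if n=='wrist':
        W=np.eye(4);W[:3,:3]=o['eef_rot'];W[:3,3]=o['eef_pos'];T=np.linalg.inv(W@np.array(c['hand_eye']))
    else: T=np.array(c['camera_from_world'])
    return im,K,T
def up(K,T,u,v,z):
    d=T[:3,:3].T@np.linalg.inv(K)@[u,v,1]; c=-T[:3,:3].T@T[:3,3]
    return c+d*(z-c[2])/d[2]
def proj(K,T,p):
    q=K@(T[:3,:3]@np.array(p)+T[:3,3]); return q[:2]/q[2]
E
python3 - <<'E'
from h import *
a,K,T=snap('scene','s0.png');print(K,T)
b,K,T=snap('side','d0.png');print(K,T)
print(robot.get_obs()['eef_rot'],robot.pinch_z, robot.calibration('wrist'))
E
```

```text
pics
[[502.02779058   0.         313.26369431]
 [  0.         502.02779058 236.92263662]
 [  0.           0.           1.        ]] [[ 4.68541057e-01 -8.83441722e-01  2.78675783e-05 -3.88548787e-01]
 [-4.61303656e-01 -2.44683338e-01 -8.52835858e-01  2.61458889e-01]
 [ 7.53437598e-01  3.99575759e-01 -5.22179087e-01  9.85769241e-01]
 [ 0.00000000e+00  0.00000000e+00  0.00000000e+00  1.00000000e+00]]
[[525.29221931   0.         322.51216042]
 [  0.         525.29221931 224.17502454]
 [  0.           0.           1.        ]] [[-0.99740088 -0.06860855 -0.02200782  0.49687837]
 [-0.01640182  0.51362145 -0.85786012  0.20616106]
 [ 0.07016022 -0.85526948 -0.51341179  1.20739472]
 [ 0.          0.          0.          1.        ]]
[[ 9.57153044e-01  2.89582277e-01 -3.93772243e-04]
 [ 2.89582479e-01 -9.57151020e-01  1.97794434e-03]
 [ 1.95878123e-04 -2.00722499e-03 -9.99997966e-01]] 0.0187 {'intrinsics': array([[381.69653692,   0.        , 314.71294497],
       [  0.        , 381.69653692, 243.63737526],
       [  0.        ,   0.        ,   1.        ]]), 'hand_eye': array([[-3.12086438e-04, -9.58770679e-01, -2.84180731e-01,
         7.30693327e-02],
       [ 9.99999579e-01, -5.41036977e-05, -9.15661195e-04,
        -1.24562631e-05],
       [ 8.62533877e-04, -2.84180898e-01,  9.58770292e-01,
        -1.42040154e-01],
       [ 0.00000000e+00,  0.00000000e+00,  0.00000000e+00,
         1.00000000e+00]])}
```

View pics/s0.png

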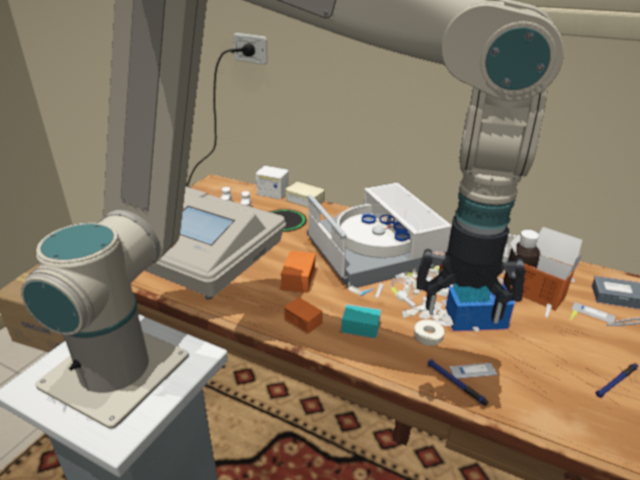

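View pics/d0.png

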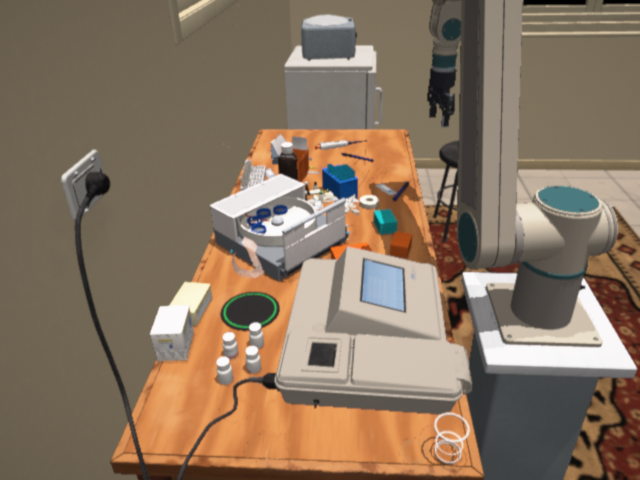

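Scene picture: the orange carton is at (298,270) in front of the door, a smaller orange decoy at (303,315), a turquoise one at (361,320), and the mat at (290,218). In the side picture there are four bottles with feet near (225,382), (231,355), (253,370) and (256,345), the mat is centred at (250,310), and the unit is at (280,225).

```bash
python3 - <<'E'
from h import *
np.set_printoptions(precision=3,suppress=True)
im,K,T=snap('side')
print('mat',up(K,T,250,310,.003))
for p in [(225,382),(231,355),(253,370),(256,345)]: print('bot',up(K,T,*p,0))
cv2.imwrite('pics/d1.png',cv2.resize(im[160:400,190:430],None,fx=2.4,fy=2.4,interpolation=cv2.INTER_CUBIC)[:,:,::-1])
im,K,T=snap('scene')
print('mat',up(K,T,290,219,.003),'carton top',up(K,T,300,262,.05),'hub',up(K,T,379,229,.07))
cv2.imwrite('pics/s1.png',cv2.resize(im[160:360,230:510],None,fx=2.8,fy=2.8,interpolation=cv2.INTER_CUBIC)[:,:,::-1])
E
```

```text
mat [0.668 0.018 0.003]
bot [0.678 0.236 0.   ]
bot [0.682 0.162 0.   ]
bot [0.627 0.202 0.   ]
bot [0.634 0.13  0.   ]
mat [ 0.678 -0.002  0.003] carton top [ 0.434 -0.173  0.05 ] hub [ 0.639 -0.295  0.07 ]
```

View pics/s1.png

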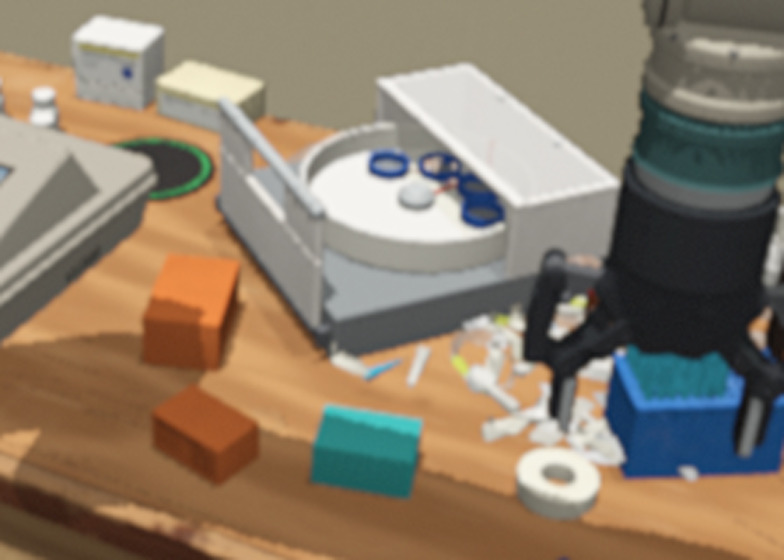

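View pics/d1.png

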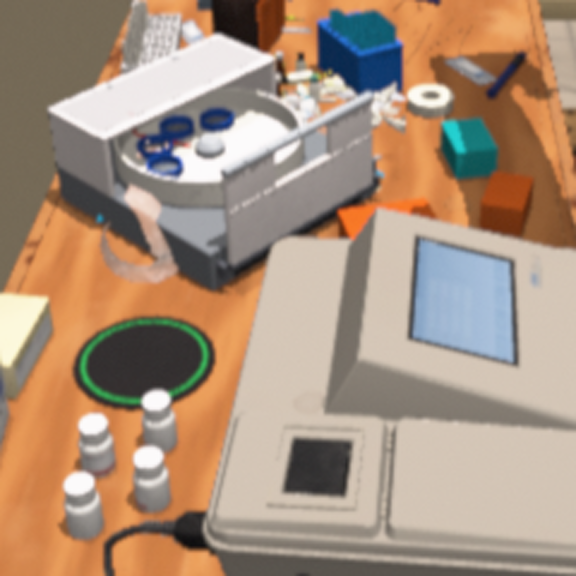

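The crops show the mat at side (250,310), the red line behind the hub at scene crop (445,187), so the mark faces the rear, and the rail ends at scene crop (225,103) and (317,212). Next I estimate the unit's pose and the first hover.

```bash
cat >> h.py <<'E'
def mv(x,y,z,h=None):
    """print units from current commanded ~ measured pose to world target; h heading (deg) of tool y axis (mod 180)"""
    o=robot.get_obs(); R=np.array(o['eef_rot']); d=R.T@(np.array([x,y,z])-o['eef_pos'])/.03
    s='tx %.3f ty %.3f tz %.3f'%tuple(d)
    if h is not None:
        cur=np.degrees(np.arctan2(R[1,1],R[0,1])); e=(h-cur+90)%180-90
        s+=' turn %.3f (cur head %.1f, j6 %.1f)'%(-e/8,cur,o['joints'][5])
    print(s,'| at',np.round(o['eef_pos'],4),'n rows>=%.1f'%(np.linalg.norm(d)*30/62.5))
E
python3 - <<'E'
from h import *
np.set_printoptions(precision=3,suppress=True)
c=robot.calibration('side');K=np.array(c['intrinsics']);T=np.array(c['camera_from_world'])
f=lambda u,v,z:up(K,T,190+u/2.4,160+v/2.4,z)
a,b=f(228,168,.142),f(372,97,.142);print('rail side',a,b,np.linalg.norm(a-b))
print('hub',f(210,142,.07), 'analyser far edge',[f(*p,.1) for p in [(275,240),(380,212),(210,530)]])
c=robot.calibration('scene');K=np.array(c['intrinsics']);T=np.array(c['camera_from_world'])
g=lambda u,v,z:up(K,T,230+u/2.8,160+v/2.8,z)
a,b=g(225,103,.142),g(317,212,.142);print('rail scene',a,b,np.linalg.norm(a-b))
print('hub',g(417,193,.07)); print('carton',[g(*p,.05)[:2] for p in [(168,255),(241,262),(215,318),(146,310)]])
print('tape',g(557,500,0),'box',g(700,470,0), 'decoy',g(205,410,.03),'turq',g(368,420,.05))
mv(.43,-.17,.33,-90)
E
```

```text
rail side [ 0.595 -0.118  0.142] [ 0.454 -0.273  0.142] 0.20965756654519352
hub [ 0.643 -0.291  0.07 ] analyser far edge [array([ 0.542, -0.053,  0.1  ]), array([ 0.44 , -0.106,  0.1  ]), array([0.553, 0.319, 0.1  ])]
rail scene [ 0.593 -0.116  0.142] [ 0.456 -0.275  0.142] 0.2098461855587381
hub [ 0.639 -0.295  0.07 ]
carton [array([ 0.465, -0.127]), array([ 0.485, -0.19 ]), array([ 0.4  , -0.211]), array([ 0.383, -0.154])]
tape [ 0.375 -0.518  0.   ] box [ 0.46  -0.606  0.   ] decoy [ 0.312 -0.249  0.03 ] turq [ 0.338 -0.376  0.05 ]
tx 12.077 ty -11.247 tz -3.296 turn 2.104 (cur head -73.2, j6 84.1) | at [ 0.181 -0.598  0.231] n rows>=8.1
```

step_arm:
  moves:
    - {"tz": -2.0}
    - {"tx": 6,"ty": -6,"tz": -3.3}
    - {"tx": 12.0,"ty": -11.2,"tz": -3.3}
    - {"tx": 12.0,"ty": -11.2,"tz": -3.3}
    - {"tx": 12.0,"ty": -11.2,"tz": -3.3}
    - {"tx": 12.0,"ty": -11.2,"tz": -3.3}
    - {"tx": 12.0,"ty": -11.2,"tz": -3.3}
    - {"tx": 12.0,"ty": -11.2,"tz": -3.3}

```text
$.moves[0]: bad value
```

step_arm:
  moves:
    - {}
    - {}
    - {}
    - {}
    - {}
    - {}

```text
$.moves[0]: bad value
```

```bash
python3 - <<'E'
from h import *
print(robot.get_obs()['t'],robot.get_obs()['eef_pos']); snap('wrist','w0.png')
E
```

```text
0.2 [ 0.18087236 -0.59772504  0.23057183]
```

View pics/w0.png

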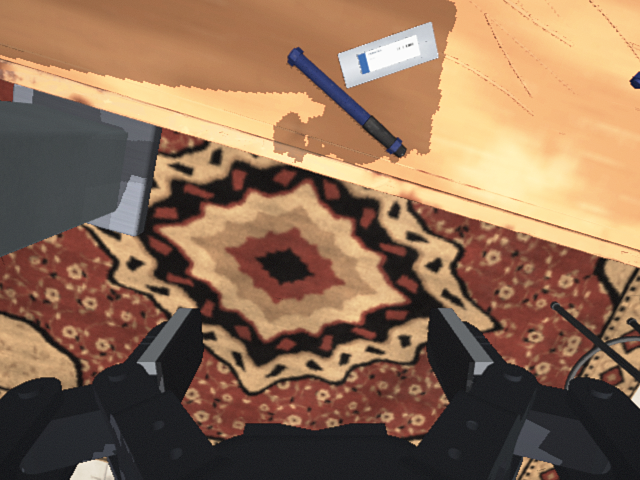

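The call was refused because every row needs all five fields, so this picture shows only the floor. I'm resending the move with full rows.

step_arm:
  moves:
    - {"tx": 0,"ty": 0,"tz": -2,"turn": 0,"gripper": 85}
    - {"tx": 6,"ty": -6,"tz": -3.3,"turn": 0,"gripper": 85}
    - {"tx": 12,"ty": -11.2,"tz": -3.3,"turn": 0,"gripper": 85}
    - {"tx": 12,"ty": -11.2,"tz": -3.3,"turn": 0,"gripper": 85}
    - {"tx": 12,"ty": -11.2,"tz": -3.3,"turn": 0,"gripper": 85}
    - {"tx": 12,"ty": -11.2,"tz": -3.3,"turn": 0,"gripper": 85}
    - {"tx": 12,"ty": -11.2,"tz": -3.3,"turn": 0,"gripper": 85}
    - {"tx": 12,"ty": -11.2,"tz": -3.3,"turn": 0,"gripper": 85}

```text
t: 1.25
eef_pos: [0.4003, -0.2194, 0.3267]
eef_rot: [[0.957, 0.289, 0.001], [0.289, -0.957, -0.0], [0.001, 0.001, -1.0]]
force: [0.5, -0.2, 0.1]
gripper_width: 0.0847
```

step_arm:
  moves:
    - {"tx": 0,"ty": 0,"tz": 0,"turn": 0,"gripper": 85}
    - {"tx": 0,"ty": 0,"tz": 0,"turn": 0,"gripper": 85}
    - {"tx": 0,"ty": 0,"tz": 0,"turn": 0,"gripper": 85}
    - {"tx": 0,"ty": 0,"tz": 0,"turn": 0,"gripper": 85}

```text
t: 1.75
eef_pos: [0.399, -0.2223, 0.3262]
eef_rot: [[0.958, 0.287, -0.0], [0.287, -0.958, 0.0], [-0.0, -0.0, -1.0]]
force: [-0.1, 0.2, -1.2]
gripper_width: 0.0848
```

```bash
python3 - <<'E'
from h import *
snap('wrist','w1.png')
E
```

```text
(no output)
```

View pics/w1.png

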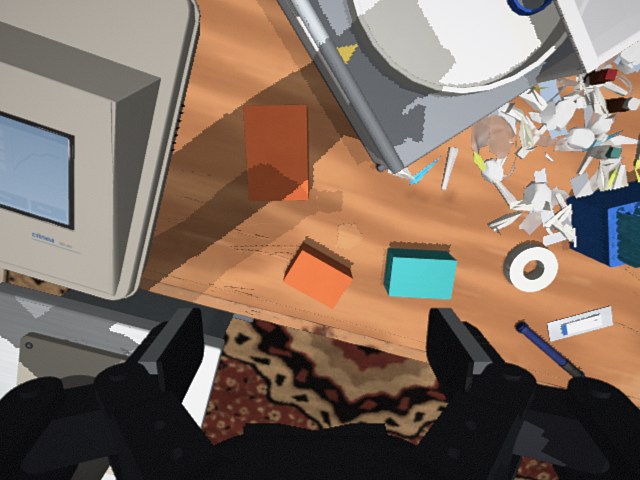

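The carton's top face has corners near (244,106), (307,105), (309,200) and (249,200). The analyser edge runs close to its left, and the mark is not visible at the front of the rim.

```bash
python3 - <<'E'
from h import *
np.set_printoptions(precision=3,suppress=True)
o=robot.get_obs();im,K,T=snap('wrist')
P=[(244,106),(307,105),(309,200),(249,200)]
hsv=cv2.cvtColor(im,cv2.COLOR_RGB2HSV)
roi=np.zeros(im.shape[:2],np.uint8); roi[95:210,235:320]=1
m=((hsv[...,0]<14)&(hsv[...,1]>190)&(roi>0)).astype(np.uint8)
cs=max(cv2.findContours(m,0,2)[0],key=cv2.contourArea);r=cv2.minAreaRect(cs);print(r,cv2.contourArea(cs))
W=np.array([up(K,T,*p,.05)[:2] for p in cv2.boxPoints(r)]);print(W,W.mean(0));
W=np.array([up(K,T,*p,.05)[:2] for p in P]);print(W,W.mean(0));
for i in range(4): e=W[(i+1)%4]-W[i];print(np.linalg.norm(e),np.degrees(np.arctan2(e[1],e[0])))
print('analyser right edge z=.1',up(K,T,198,20,.1),up(K,T,140,290,.1),up(K,T,198,20,.06))
mv(*W.mean(0),.15,-74); mv(*W.mean(0),.025,-74)
E
```

```text
((279.0, 199.0), (0.0, 0.0), 0.0) 0.0
[[ 0.388 -0.184]
 [ 0.388 -0.184]
 [ 0.388 -0.184]
 [ 0.388 -0.184]] [ 0.388 -0.184]
[[ 0.471 -0.124]
 [ 0.491 -0.186]
 [ 0.396 -0.216]
 [ 0.377 -0.152]] [ 0.434 -0.17 ]
0.06507785741565271 -72.4744578710106
0.09890841910551049 -162.37516302911914
0.0663457816601558 106.6846083105843
0.09794060282529507 16.888242835016545
analyser right edge z=.1 [ 0.527 -0.079  0.1  ] [ 0.263 -0.072  0.1  ] [ 0.534 -0.066  0.06 ]
tx 1.616 ty -1.343 tz 5.876 turn 0.089 (cur head -73.3, j6 126.1) | at [ 0.399 -0.222  0.326] n rows>=3.0
tx 1.616 ty -1.343 tz 10.043 turn 0.089 (cur head -73.3, j6 126.1) | at [ 0.399 -0.222  0.326] n rows>=4.9
```

step_arm:
  moves:
    - {"tx": 1.62,"ty": -1.34,"tz": 1,"turn": 0,"gripper": 85}
    - {"tx": 1.62,"ty": -1.34,"tz": 3,"turn": 0,"gripper": 85}
    - {"tx": 1.62,"ty": -1.34,"tz": 5,"turn": 0,"gripper": 85}
    - {"tx": 1.62,"ty": -1.34,"tz": 6.7,"turn": 0,"gripper": 85}
    - {"tx": 1.62,"ty": -1.34,"tz": 8,"turn": 0,"gripper": 85}
    - {"tx": 1.62,"ty": -1.34,"tz": 9.2,"turn": 0,"gripper": 85}
    - {"tx": 1.62,"ty": -1.34,"tz": 10.3,"turn": 0,"gripper": 85}
    - {"tx": 1.62,"ty": -1.34,"tz": 10.3,"turn": 0,"gripper": 85}

```text
t: 2.85
eef_pos: [0.4318, -0.1677, 0.0152]
eef_rot: [[0.957, 0.289, -0.006], [0.289, -0.957, 0.003], [-0.004, -0.005, -1.0]]
force: [-0.7, -0.1, 0.7]
gripper_width: 0.0851
```

step_arm:
  newtons: 50
  moves:
    - {"tx": 0,"ty": 0,"tz": 0,"turn": 0,"gripper": 85}
    - {"tx": 0,"ty": 0,"tz": 0,"turn": 0,"gripper": 50}
    - {"tx": 0,"ty": 0,"tz": 0,"turn": 0,"gripper": 50}
    - {"tx": 0,"ty": 0,"tz": 0,"turn": 0,"gripper": 50}
    - {"tx": 0,"ty": 0,"tz": 0,"turn": 0,"gripper": 50}

```text
t: 3.48
eef_pos: [0.4361, -0.1694, 0.0193]
eef_rot: [[0.957, 0.29, 0.003], [0.29, -0.957, -0.002], [0.003, 0.002, -1.0]]
force: [-0.9, 0.0, 6.5]
gripper_width: 0.0649
```

step_arm:
  moves:
    - {"tx": 0,"ty": 0,"tz": -1.5,"turn": 0,"gripper": 50}
    - {"tx": 0,"ty": 0,"tz": -3.5,"turn": 0,"gripper": 50}
    - {"tx": 0,"ty": 0,"tz": -5.5,"turn": 0,"gripper": 50}
    - {"tx": 0,"ty": 0,"tz": -7.5,"turn": 0,"gripper": 50}
    - {"tx": 0,"ty": 0,"tz": -8.3,"turn": 0,"gripper": 50}
    - {"tx": 1.5,"ty": -0.6,"tz": -8.3,"turn": 0,"gripper": 50}
    - {"tx": 3.3,"ty": -1.33,"tz": -8.3,"turn": 0,"gripper": 50}
    - {"tx": 5.1,"ty": -2.06,"tz": -8.3,"turn": 0,"gripper": 50}

```text
t: 4.47
eef_pos: [0.5638, -0.0641, 0.2667]
eef_rot: [[0.957, 0.289, 0.0], [0.289, -0.957, -0.001], [0.0, 0.001, -1.0]]
force: [0.2, 0.1, -2.4]
gripper_width: 0.0654
```

step_arm:
  moves:
    - {"tx": 1.8,"ty": -0.73,"tz": 0,"turn": 0,"gripper": 50}
    - {"tx": 3.2,"ty": -1.3,"tz": 0,"turn": 0,"gripper": 50}
    - {"tx": 4.1,"ty": -1.67,"tz": 0,"turn": 0,"gripper": 50}
    - {"tx": 4.1,"ty": -1.67,"tz": 0,"turn": 0,"gripper": 50}
    - {"tx": 4.1,"ty": -1.67,"tz": 0,"turn": 0,"gripper": 50}

```text
t: 5.1
eef_pos: [0.6654, 0.0183, 0.266]
eef_rot: [[0.957, 0.29, -0.002], [0.29, -0.957, -0.0], [-0.002, -0.0, -1.0]]
force: [-0.6, -0.6, -2.3]
gripper_width: 0.0653
```

```bash
python3 - <<'E'
from h import *
o=robot.get_obs();print(o['t'],o['eef_pos'],o['gripper_width'],o['force'],o['joints'])
snap('wrist','w2.png'); mv(.668,.018,.03)
E
```

```text
5.1 [0.66536079 0.01826225 0.26598653] 0.06525695557898697 [-0.58397157 -0.63864731 -2.34408746] [-3.97677728e+00  1.92583416e+01  7.25340836e+00  7.80882505e+01
 -2.70592820e-02  1.59187304e+02]
tx 0.098 ty 0.027 tz 7.874 | at [0.6653 0.018  0.2662] n rows>=3.8
```

View pics/w2.png

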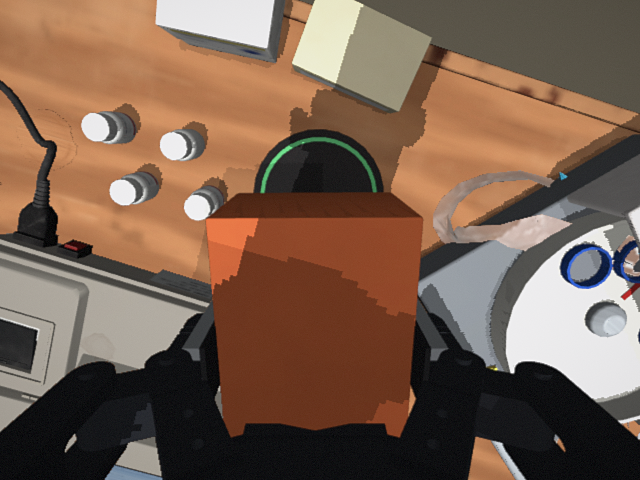

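The held carton covers most of the mat, whose top edge shows near (320,129) with its sides at (255,185) and (384,185). The four bottle caps are at (96,127), (177,145), (127,190) and (199,204).

```bash
python3 - <<'E'
from h import *
np.set_printoptions(precision=3,suppress=True)
im,K,T=snap('wrist')
E=np.array([up(K,T,*p,.003)[:2] for p in [(320,129),(255,185),(384,185),(275,148),(364,146)]])
from scipy.optimize import least_squares
print(E,least_squares(lambda c:np.hypot(*(E-c).T)-.07,[.668,.018]).x)
g=cv2.cvtColor(im,cv2.COLOR_RGB2HSV); ys,xs=np.where((abs(g[...,0].astype(int)-65)<15)&(g[...,1]>120)&(g[...,2]>80))
G=np.array([up(K,T,x,y,.003)[:2] for x,y in zip(xs,ys)]);s=least_squares(lambda c:np.hypot(*(G-c[:2]).T)-c[2],[.668,.018,.06]).x;print(len(G),s)
for p in [(96,127),(177,145),(127,190),(199,204)]: print('bottle',up(K,T,*p,.052))
print('hub',up(K,T,605,317,.07), 'analyser edge',up(K,T,40,245,.12),up(K,T,190,305,.12))
mv(*s[:2],.022)
E
```

```text
[[ 0.738  0.035]
 [ 0.664  0.084]
 [ 0.703 -0.047]
 [ 0.706  0.074]
 [ 0.735 -0.014]] [0.67  0.014]
652 [0.671 0.017 0.06 ]
bottle [0.681 0.227 0.052]
bottle [0.687 0.155 0.052]
bottle [0.633 0.192 0.052]
bottle [0.64  0.125 0.052]
hub [ 0.649 -0.284  0.07 ] analyser edge [0.589 0.222 0.12 ] [0.573 0.098 0.12 ]
tx 0.175 ty 0.092 tz 8.148 | at [0.665 0.018 0.266] n rows>=3.9
```

step_arm:
  moves:
    - {"tx": 0.15,"ty": 0.05,"tz": 1.5,"turn": 0,"gripper": 50}
    - {"tx": 0.15,"ty": 0.05,"tz": 3,"turn": 0,"gripper": 50}
    - {"tx": 0.15,"ty": 0.05,"tz": 4.5,"turn": 0,"gripper": 50}
    - {"tx": 0.15,"ty": 0.05,"tz": 6,"turn": 0,"gripper": 50}
    - {"tx": 0.15,"ty": 0.05,"tz": 7,"turn": 0,"gripper": 50}
    - {"tx": 0.15,"ty": 0.05,"tz": 7.6,"turn": 0,"gripper": 50}
    - {"tx": 0.15,"ty": 0.05,"tz": 8.0,"turn": 0,"gripper": 50}
    - {"tx": 0.15,"ty": 0.05,"tz": 8.0,"turn": 0,"gripper": 50}

```text
t: 6.2
eef_pos: [0.6708, 0.0181, 0.0264]
eef_rot: [[0.957, 0.289, -0.0], [0.289, -0.957, 0.0], [-0.0, -0.0, -1.0]]
force: [0.8, 0.5, -2.0]
gripper_width: 0.065
```

step_arm:
  moves:
    - {"tx": 0,"ty": 0,"tz": 0,"turn": 0,"gripper": 50}
    - {"tx": 0,"ty": 0,"tz": 0,"turn": 0,"gripper": 85}
    - {"tx": 0,"ty": 0,"tz": 0,"turn": 0,"gripper": 85}
    - {"tx": 0,"ty": 0,"tz": 0,"turn": 0,"gripper": 85}
    - {"tx": 0,"ty": 0,"tz": -1,"turn": 0,"gripper": 85}
    - {"tx": 0,"ty": 0,"tz": -3,"turn": 0,"gripper": 85}
    - {"tx": 0,"ty": 0,"tz": -5,"turn": 0,"gripper": 85}
    - {"tx": 0,"ty": 0,"tz": -7,"turn": 0,"gripper": 85}

```text
t: 7.2
eef_pos: [0.6708, 0.0183, 0.2386]
eef_rot: [[0.957, 0.29, 0.001], [0.29, -0.957, -0.0], [0.001, 0.0, -1.0]]
force: [0.8, -1.1, 0.5]
gripper_width: 0.0852
```

```bash
python3 - <<'E'
from h import *
np.set_printoptions(precision=3,suppress=True)
R=np.array([.525,-.195]);y=np.array([.598-.455,-.118+.275]);y/=np.linalg.norm(y);print(y,np.degrees(np.arctan2(y[1],y[0])))
im,K,T=snap('side')
cv2.imwrite('pics/d2.png',im[140:400,150:480][:,:,::-1])
o=robot.get_obs();print(o['joints'])
mv(.45,-.13,.30,-41)
E
```

```text
[0.673 0.739] 47.67186459327261
[ -3.947  19.946   6.189  75.342  -0.001 159.214]
tx -8.597 ty 2.556 tz -1.808 turn -4.020 (cur head -73.2, j6 159.2) | at [0.675 0.018 0.249] n rows>=4.4
```

View pics/d2.png

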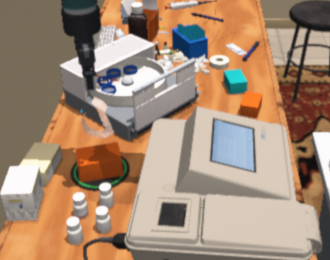

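The carton stands upright on the mat at crop (98,158). Next is the door: go above the rail, 25 mm towards its far end so the hand stays clear of the analyser, then pinch and pull along the arc.

```bash
python3 - <<'E'
from h import *
mv(.508,-.214,.25,-41.8);mv(.508,-.214,.123,-41.8)
h=np.radians(0)
for th in np.linspace(.1,.95,8): print(np.round(th,2),'ty %.2f tz %.2f'%(-.116*np.sin(th)/.03,.116*(1-np.cos(th))/.03))
E
```

```text
tx -7.582 ty 5.787 tz -0.108 turn -3.920 (cur head -73.2, j6 159.2) | at [0.6755 0.0181 0.2491] n rows>=4.6
tx -7.644 ty 5.763 tz 4.124 turn -3.920 (cur head -73.2, j6 159.2) | at [0.6755 0.0181 0.2491] n rows>=5.0
0.1 ty -0.39 tz 0.02
0.22 ty -0.85 tz 0.09
0.34 ty -1.30 tz 0.23
0.46 ty -1.73 tz 0.41
0.59 ty -2.14 tz 0.64
0.71 ty -2.51 tz 0.93
0.83 ty -2.85 tz 1.25
0.95 ty -3.15 tz 1.62
```

step_arm:
  moves:
    - {"tx": -1.5,"ty": 1.2,"tz": -1,"turn": -1.2,"gripper": 60}
    - {"tx": -3,"ty": 2.3,"tz": -1,"turn": -2.4,"gripper": 60}
    - {"tx": -4.5,"ty": 3.4,"tz": -1,"turn": -3.6,"gripper": 60}
    - {"tx": -6,"ty": 4.6,"tz": -1,"turn": -3.92,"gripper": 60}
    - {"tx": -7.2,"ty": 5.5,"tz": -0.5,"turn": -3.92,"gripper": 60}
    - {"tx": -7.58,"ty": 5.79,"tz": 0,"turn": -3.92,"gripper": 60}
    - {"tx": -7.58,"ty": 5.79,"tz": 0,"turn": -3.92,"gripper": 60}
    - {"tx": -7.58,"ty": 5.79,"tz": 0,"turn": -3.92,"gripper": 60}

```text
t: 8.25
eef_pos: [0.5045, -0.2131, 0.2366]
eef_rot: [[0.666, 0.746, 0.001], [0.746, -0.666, 0.0], [0.001, 0.0, -1.0]]
force: [0.1, -0.5, 0.1]
gripper_width: 0.0599
```

```bash
python3 - <<'E'
from h import *
np.set_printoptions(precision=3,suppress=True)
mv(.508,-.214,.123,-41.8)
snap('wrist','w3.png');mv(.508,-.214,.123,-41.8)
E
```

```text
tx 0.053 ty 0.108 tz 3.788 turn 0.008 (cur head -41.7, j6 102.1) | at [ 0.504 -0.213  0.237] n rows>=1.8
tx 0.045 ty 0.099 tz 3.797 turn 0.011 (cur head -41.7, j6 102.1) | at [ 0.505 -0.213  0.237] n rows>=1.8
```

View pics/w3.png

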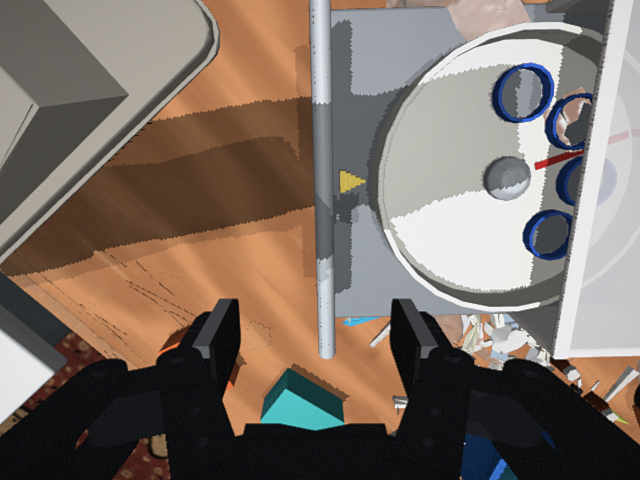

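The rail runs from (318,0) to (328,355), the pointer is at (352,181), the hub at (507,178), and the red line runs from (537,166) to (630,133), so the mark is at the rear.

```bash
python3 - <<'E'
from h import *
np.set_printoptions(precision=4,suppress=True)
im,K,T=snap('wrist')
a,b=up(K,T,318,3,.142),up(K,T,328,355,.142)
print('rail',a,b,np.linalg.norm(a-b),np.degrees(np.arctan2(*(a-b)[1::-1])),(a+b)/2)
from scipy.optimize import least_squares
E=np.array([up(K,T,*p,.086)[:2] for p in [(377,185),(390,120),(440,55),(395,245),(432,287),(480,307)]])
s=least_squares(lambda c:np.hypot(*(E-c).T)-.11,[.64,-.29]);print('axle',s.x,s.fun)
r=((a+b)/2)[:2]; d=s.x-r; print('axle-rail',np.linalg.norm(d),np.degrees(np.arctan2(d[1],d[0])))
p=up(K,T,362,182,.055)[:2]-s.x;print('pointer ang',np.degrees(np.arctan2(p[1],p[0])),np.hypot(*p))
m=np.array([up(K,T,540,165,.058),up(K,T,580,152,.058)])[:,:2]-s.x
for q in m: print('mark ang',np.degrees(np.arctan2(q[1],q[0])),np.hypot(*q))
E
```

```text
rail [ 0.5994 -0.11    0.142 ] [ 0.4592 -0.2787  0.142 ] 0.21932013711055987 50.25978080283768 [ 0.5293 -0.1944  0.142 ]
axle [ 0.6496 -0.2886] [ 0.0007  0.0008 -0.0004 -0.0013 -0.0003  0.0009]
axle-rail 0.15288020720349513 -38.06504811381253
pointer ang 142.38711547473778 0.11852773495383809
mark ang -29.93866681113606 0.028651214452061063
mark ang -26.283924626811665 0.061264239580113795
```

step_arm:
  moves:
    - {"tx": 0.18,"ty": 0.25,"tz": 0,"turn": -0.4,"gripper": 60}
    - {"tx": 0.18,"ty": 0.25,"tz": 1.2,"turn": -0.4,"gripper": 60}
    - {"tx": 0.18,"ty": 0.25,"tz": 2.4,"turn": -0.4,"gripper": 60}
    - {"tx": 0.18,"ty": 0.25,"tz": 3.3,"turn": -0.4,"gripper": 60}
    - {"tx": 0.18,"ty": 0.25,"tz": 3.8,"turn": -0.4,"gripper": 60}
    - {"tx": 0.18,"ty": 0.25,"tz": 3.8,"turn": -0.4,"gripper": 60}
    - {"tx": 0.18,"ty": 0.25,"tz": 3.8,"turn": -0.4,"gripper": 40}
    - {"tx": 0.18,"ty": 0.25,"tz": 3.8,"turn": -0.4,"gripper": 25}

```text
t: 9.35
eef_pos: [0.514, -0.2153, 0.1239]
eef_rot: [[0.624, 0.782, 0.002], [0.782, -0.624, -0.001], [0.0, 0.003, -1.0]]
force: [0.1, 0.0, 0.2]
gripper_width: 0.0255
```

step_arm:
  newtons: 25
  moves:
    - {"tx": 0,"ty": 0,"tz": 0,"turn": 0,"gripper": 8}
    - {"tx": 0,"ty": 0,"tz": 0,"turn": 0,"gripper": 8}
    - {"tx": 0,"ty": 0,"tz": 0,"turn": 0,"gripper": 8}
    - {"tx": 0,"ty": 0,"tz": 0,"turn": 0,"gripper": 8}

```text
t: 9.85
eef_pos: [0.5121, -0.214, 0.1234]
eef_rot: [[0.625, 0.781, -0.001], [0.781, -0.624, 0.002], [0.001, -0.002, -1.0]]
force: [-2.7, 2.4, 4.8]
gripper_width: 0.0106
```

step_arm:
  moves:
    - {"tx": 0,"ty": -0.39,"tz": 0.02,"turn": 0,"gripper": 8}
    - {"tx": 0,"ty": -0.85,"tz": 0.09,"turn": 0,"gripper": 8}
    - {"tx": 0,"ty": -1.3,"tz": 0.23,"turn": 0,"gripper": 8}
    - {"tx": 0,"ty": -1.73,"tz": 0.41,"turn": 0,"gripper": 8}
    - {"tx": 0,"ty": -2.14,"tz": 0.64,"turn": 0,"gripper": 8}
    - {"tx": 0,"ty": -2.51,"tz": 0.93,"turn": 0,"gripper": 8}
    - {"tx": 0,"ty": -2.85,"tz": 1.25,"turn": 0,"gripper": 8}
    - {"tx": 0,"ty": -3.15,"tz": 1.62,"turn": 0,"gripper": 8}

```text
t: 10.85
eef_pos: [0.4392, -0.1539, 0.0736]
eef_rot: [[0.623, 0.782, 0.003], [0.782, -0.623, 0.003], [0.004, 0.0, -1.0]]
force: [6.8, 3.4, 1.5]
gripper_width: 0.0111
```

step_arm:
  moves:
    - {"tx": 0,"ty": 0,"tz": 0,"turn": 0,"gripper": 28}
    - {"tx": 0,"ty": 0,"tz": 0,"turn": 0,"gripper": 28}
    - {"tx": 0,"ty": 0,"tz": -1,"turn": 0,"gripper": 28}
    - {"tx": 0,"ty": 0,"tz": -2.5,"turn": 0,"gripper": 28}
    - {"tx": -0.5,"ty": 0,"tz": -3,"turn": 0,"gripper": 0}
    - {"tx": -1.7,"ty": 0,"tz": -3,"turn": 0,"gripper": 0}
    - {"tx": -1.7,"ty": 0,"tz": -3,"turn": 0,"gripper": 0}
    - {"tx": -1.7,"ty": 0,"tz": -3,"turn": 0,"gripper": 0}

```text
t: 11.85
eef_pos: [0.4063, -0.1955, 0.1631]
eef_rot: [[0.625, 0.781, -0.001], [0.781, -0.625, 0.001], [-0.0, -0.002, -1.0]]
force: [0.1, -0.5, -0.2]
gripper_width: 0.0001
```

step_arm:
  moves:
    - {"tx": 0,"ty": 0,"tz": 1.2,"turn": 0,"gripper": 0}
    - {"tx": 0,"ty": 0,"tz": 2.1,"turn": 0,"gripper": 0}
    - {"tx": 0,"ty": -0.28,"tz": 2.63,"turn": 0,"gripper": 0}
    - {"tx": 0,"ty": -0.44,"tz": 2.99,"turn": 0,"gripper": 0}
    - {"tx": 0,"ty": -0.56,"tz": 3.35,"turn": 0,"gripper": 0}
    - {"tx": 0,"ty": -0.64,"tz": 3.73,"turn": 0,"gripper": 0}
    - {"tx": 0,"ty": -0.64,"tz": 3.83,"turn": 0,"gripper": 0}
    - {"tx": 0,"ty": -0.64,"tz": 3.83,"turn": 0,"gripper": 0}

```text
t: 12.85
eef_pos: [0.3924, -0.1837, 0.0512]
eef_rot: [[0.624, 0.782, -0.0], [0.782, -0.624, 0.0], [0.0, -0.0, -1.0]]
force: [-7.2, 5.0, 23.7]
gripper_width: 0.0001
```

The door is at its stop: 24 N reaction at z = 51 mm, which corresponds to 1.4 rad. Next is the carousel, with two rim strokes of about 83°.

```bash
cat >> h.py <<'E'
AX=np.array([.648,-.289]);UY=-38.5
def arc(p0,p1,n,r=.1075):
    "rows (tool units) sweeping the rim from unit angle p0 to p1, tool jaw radial, starting at p0"
    R=np.array(robot.get_obs()['eef_rot'])
    pt=lambda p:AX+r*np.array([np.cos(np.radians(p+UY)),np.sin(np.radians(p+UY))])
    for k in range(1,n+1):
        p=p0+(p1-p0)*k/n; d=R.T@np.append(pt(p)-pt(p0),0)/.03
        print('tx %.2f ty %.2f turn %.2f'%(d[0],d[1],-(p-p0)/8))
def rimat(p,z,r=.1075):
    a=np.radians(p+UY); mv(AX[0]+r*np.cos(a),AX[1]+r*np.sin(a),z,p+UY)
E
python3 - <<'E'
from h import *
rimat(138,.20)
E
```

```text
tx 4.966 ty 6.180 tz -4.964 turn 5.238 (cur head -38.6, j6 94.9) | at [ 0.3924 -0.1837  0.0512] n rows>=4.5
```

step_arm:
  moves:
    - {"tx": 0,"ty": 0,"tz": -2,"turn": 0,"gripper": 0}
    - {"tx": 0,"ty": 0,"tz": -4,"turn": 0.5,"gripper": 10}
    - {"tx": 1.5,"ty": 1.5,"tz": -5,"turn": 1.5,"gripper": 24}
    - {"tx": 3,"ty": 3,"tz": -5,"turn": 2.7,"gripper": 24}
    - {"tx": 4,"ty": 4.4,"tz": -5,"turn": 3.9,"gripper": 24}
    - {"tx": 4.97,"ty": 5.7,"tz": -5,"turn": 5,"gripper": 24}
    - {"tx": 4.97,"ty": 6.18,"tz": -5,"turn": 5.24,"gripper": 24}
    - {"tx": 4.97,"ty": 6.18,"tz": -5,"turn": 5.24,"gripper": 24}

```text
t: 13.85
eef_pos: [0.6301, -0.1835, 0.1981]
eef_rot: [[0.986, 0.165, -0.001], [0.165, -0.986, -0.0], [-0.001, -0.0, -1.0]]
force: [-0.4, 0.5, 0.4]
gripper_width: 0.0243
```

step_arm:
  moves:
    - {"tx": 0,"ty": 0,"tz": 0,"turn": 0,"gripper": 24}
    - {"tx": 0,"ty": 0,"tz": 0,"turn": 0,"gripper": 24}

```text
t: 14.1
eef_pos: [0.6287, -0.1828, 0.1992]
eef_rot: [[0.986, 0.164, -0.0], [0.164, -0.986, 0.0], [-0.0, -0.0, -1.0]]
force: [-0.4, 0.6, 0.6]
gripper_width: 0.024
```

```bash
python3 - <<'E'
from h import *
rimat(138,.073)
E
```

```text
tx 0.051 ty 0.014 tz 4.205 turn -0.005 (cur head -80.5, j6 148.7) | at [ 0.6287 -0.1828  0.1992] n rows>=2.0
```

step_arm:
  newtons: 30
  moves:
    - {"tx": 0.05,"ty": 0,"tz": 1.5,"turn": 0,"gripper": 24}
    - {"tx": 0.05,"ty": 0,"tz": 2.9,"turn": 0,"gripper": 24}
    - {"tx": 0.05,"ty": 0,"tz": 3.8,"turn": 0,"gripper": 24}
    - {"tx": 0.05,"ty": 0,"tz": 4.2,"turn": 0,"gripper": 24}
    - {"tx": 0.05,"ty": 0,"tz": 4.2,"turn": 0,"gripper": 24}
    - {"tx": 0.05,"ty": 0,"tz": 4.2,"turn": 0,"gripper": 2}
    - {"tx": 0.05,"ty": 0,"tz": 4.2,"turn": 0,"gripper": 2}
    - {"tx": 0.05,"ty": 0,"tz": 4.2,"turn": 0,"gripper": 2}

```text
t: 15.1
eef_pos: [0.6326, -0.1869, 0.0746]
eef_rot: [[0.987, 0.162, 0.002], [0.162, -0.987, -0.009], [0.001, 0.009, -1.0]]
force: [0.5, -8.0, -5.3]
gripper_width: 0.004
```

step_arm:
  moves:
    - {"tx": 0,"ty": 0,"tz": 0,"turn": 0,"gripper": 2}
    - {"tx": 0,"ty": 0,"tz": 0,"turn": 0,"gripper": 2}

```text
t: 15.35
eef_pos: [0.6326, -0.187, 0.0746]
eef_rot: [[0.987, 0.162, 0.002], [0.162, -0.987, -0.009], [0.001, 0.009, -1.0]]
force: [0.7, -8.2, -4.2]
gripper_width: 0.0042
```

```bash
python3 - <<'E'
from h import *
rimat(138,.073)
arc(138,221,16)
E
```

```text
tx -0.057 ty -0.144 tz 0.052 turn -0.024 (cur head -80.7, j6 148.8) | at [ 0.6326 -0.187   0.0746] n rows>=0.1
tx -0.32 ty 0.02 turn -0.65
tx -0.65 ty 0.06 turn -1.30
tx -0.96 ty 0.13 turn -1.95
tx -1.27 ty 0.24 turn -2.59
tx -1.57 ty 0.37 turn -3.24
tx -1.85 ty 0.52 turn -3.89
tx -2.12 ty 0.70 turn -4.54
tx -2.37 ty 0.91 turn -5.19
tx -2.60 ty 1.13 turn -5.84
tx -2.81 ty 1.38 turn -6.48
tx -3.00 ty 1.65 turn -7.13
tx -3.16 ty 1.93 turn -7.78
tx -3.30 ty 2.22 turn -8.43
tx -3.41 ty 2.52 turn -9.08
tx -3.49 ty 2.84 turn -9.73
tx -3.55 ty 3.16 turn -10.38
```

step_arm:
  moves:
    - {"tx": -0.32,"ty": 0.16,"tz": 0,"turn": -0.65,"gripper": 2}
    - {"tx": -0.65,"ty": 0.2,"tz": 0,"turn": -1.3,"gripper": 2}
    - {"tx": -0.96,"ty": 0.27,"tz": 0,"turn": -1.95,"gripper": 2}
    - {"tx": -1.27,"ty": 0.38,"tz": 0,"turn": -2.59,"gripper": 2}
    - {"tx": -1.57,"ty": 0.51,"tz": 0,"turn": -3.24,"gripper": 2}
    - {"tx": -1.85,"ty": 0.66,"tz": 0,"turn": -3.89,"gripper": 2}
    - {"tx": -2.12,"ty": 0.84,"tz": 0,"turn": -4.54,"gripper": 2}
    - {"tx": -2.37,"ty": 1.05,"tz": 0,"turn": -5.19,"gripper": 2}

```text
t: 16.35
eef_pos: [0.565, -0.2232, 0.0745]
eef_rot: [[0.626, 0.78, -0.002], [0.78, -0.626, 0.004], [0.002, -0.004, -1.0]]
force: [-5.0, 5.4, 4.5]
gripper_width: 0.004
```

```bash
python3 - <<'E'
from h import *
AX[:]=(.6487,-.2933)
o=robot.get_obs();print(o['force'],o['wrist_torque'],o['gripper_width'],np.hypot(*(o['eef_pos'][:2]-AX)))
rimat(179.5,.073)
arc(179.5,221,8)
E
```

```text
[-4.99294188  5.42578236  4.49728862] [1.24148734 1.05109554 0.05246842] 0.003964059942335544 0.10918039301567797
tx -0.060 ty 0.055 tz 0.051 turn 0.029 (cur head -38.8, j6 101.0) | at [ 0.565  -0.2232  0.0745] n rows>=0.0
tx -0.32 ty 0.01 turn -0.65
tx -0.65 ty 0.06 turn -1.30
tx -0.96 ty 0.13 turn -1.95
tx -1.27 ty 0.23 turn -2.59
tx -1.57 ty 0.35 turn -3.24
tx -1.85 ty 0.51 turn -3.89
tx -2.12 ty 0.69 turn -4.54
tx -2.38 ty 0.89 turn -5.19
```

step_arm:
  moves:
    - {"tx": -0.32,"ty": -0.04,"tz": 0,"turn": -0.65,"gripper": 2}
    - {"tx": -0.65,"ty": 0.0,"tz": 0,"turn": -1.3,"gripper": 2}
    - {"tx": -0.96,"ty": 0.07,"tz": 0,"turn": -1.95,"gripper": 2}
    - {"tx": -1.27,"ty": 0.17,"tz": 0,"turn": -2.59,"gripper": 2}
    - {"tx": -1.57,"ty": 0.29,"tz": 0,"turn": -3.24,"gripper": 2}
    - {"tx": -1.85,"ty": 0.45,"tz": 0,"turn": -3.89,"gripper": 2}
    - {"tx": -2.12,"ty": 0.63,"tz": 0,"turn": -4.54,"gripper": 2}
    - {"tx": -2.38,"ty": 0.83,"tz": 0,"turn": -5.19,"gripper": 2}

```text
t: 17.35
eef_pos: [0.5396, -0.2953, 0.0746]
eef_rot: [[-0.048, 0.999, -0.002], [0.999, 0.048, 0.002], [0.002, -0.002, -1.0]]
force: [-4.6, 4.3, 3.7]
gripper_width: 0.0039
```

step_arm:
  moves:
    - {"tx": 0,"ty": 0,"tz": 0,"turn": 0,"gripper": 2}
    - {"tx": 0,"ty": 0,"tz": 0,"turn": 0,"gripper": 24}
    - {"tx": 0,"ty": 0,"tz": 0,"turn": 0,"gripper": 24}
    - {"tx": 0,"ty": 0,"tz": -1.0,"turn": 0,"gripper": 24}
    - {"tx": 0,"ty": 0,"tz": -2.5,"turn": 0,"gripper": 24}
    - {"tx": 0,"ty": 0,"tz": -2.5,"turn": 0,"gripper": 24}
    - {"tx": 0,"ty": 0,"tz": -2.5,"turn": 0,"gripper": 24}
    - {"tx": 0,"ty": 0,"tz": -2.5,"turn": 0,"gripper": 24}

```text
t: 18.35
eef_pos: [0.5401, -0.2959, 0.1465]
eef_rot: [[-0.044, 0.999, -0.002], [0.999, 0.044, 0.001], [0.002, -0.002, -1.0]]
force: [-0.1, 0.4, 0.8]
gripper_width: 0.0239
```

```bash
sed -i 's/^AX=.*;UY/AX=np.array([.647,-.292]);UY/' h.py; python3 - <<'E'
from h import *
rimat(138,.145)
E
```

```text
tx 3.530 ty 3.129 tz 0.048 turn 10.377 (cur head 2.5, j6 52.8) | at [ 0.5401 -0.2959  0.1465] n rows>=2.3
```

step_arm:
  moves:
    - {"tx": 0.3,"ty": 0.3,"tz": 0,"turn": 1.33,"gripper": 24}
    - {"tx": 0.8,"ty": 0.7,"tz": 0,"turn": 2.66,"gripper": 24}
    - {"tx": 1.3,"ty": 1.1,"tz": 0,"turn": 4,"gripper": 24}
    - {"tx": 1.8,"ty": 1.6,"tz": 0,"turn": 5.3,"gripper": 24}
    - {"tx": 2.3,"ty": 2,"tz": 0,"turn": 6.6,"gripper": 24}
    - {"tx": 2.8,"ty": 2.5,"tz": 0,"turn": 8,"gripper": 24}
    - {"tx": 3.3,"ty": 2.9,"tz": 0,"turn": 9.3,"gripper": 24}
    - {"tx": 3.53,"ty": 3.13,"tz": 0,"turn": 10.38,"gripper": 24}

```text
t: 19.35
eef_pos: [0.6297, -0.1853, 0.1461]
eef_rot: [[0.987, 0.16, -0.003], [0.16, -0.987, 0.001], [-0.002, -0.002, -1.0]]
force: [-0.4, 0.1, -0.4]
gripper_width: 0.0238
```

step_arm:
  moves:
    - {"tx": 0,"ty": 0,"tz": 0,"turn": 0,"gripper": 24}
    - {"tx": 0,"ty": 0,"tz": 0,"turn": 0,"gripper": 24}

```text
t: 19.6
eef_pos: [0.6294, -0.1867, 0.147]
eef_rot: [[0.986, 0.167, -0.002], [0.167, -0.986, 0.0], [-0.002, -0.001, -1.0]]
force: [0.3, -0.9, 0.2]
gripper_width: 0.024
```

```bash
python3 - <<'E'
from h import *
rimat(138,.0745)
arc(138,221.5,16)
o,K,T=snap('wrist','w4.png')
E
```

```text
tx 0.002 ty -0.022 tz 2.415 turn 0.011 (cur head -80.4, j6 148.3) | at [ 0.6294 -0.1867  0.147 ] n rows>=1.2
tx -0.33 ty 0.01 turn -0.65
tx -0.65 ty 0.06 turn -1.30
tx -0.97 ty 0.13 turn -1.96
tx -1.28 ty 0.23 turn -2.61
tx -1.58 ty 0.36 turn -3.26
tx -1.86 ty 0.52 turn -3.91
tx -2.13 ty 0.70 turn -4.57
tx -2.39 ty 0.91 turn -5.22
tx -2.62 ty 1.13 turn -5.87
tx -2.83 ty 1.38 turn -6.52
tx -3.02 ty 1.65 turn -7.18
tx -3.18 ty 1.93 turn -7.83
tx -3.32 ty 2.23 turn -8.48
tx -3.43 ty 2.53 turn -9.13
tx -3.51 ty 2.85 turn -9.79
tx -3.57 ty 3.17 turn -10.44
```

View pics/w4.png

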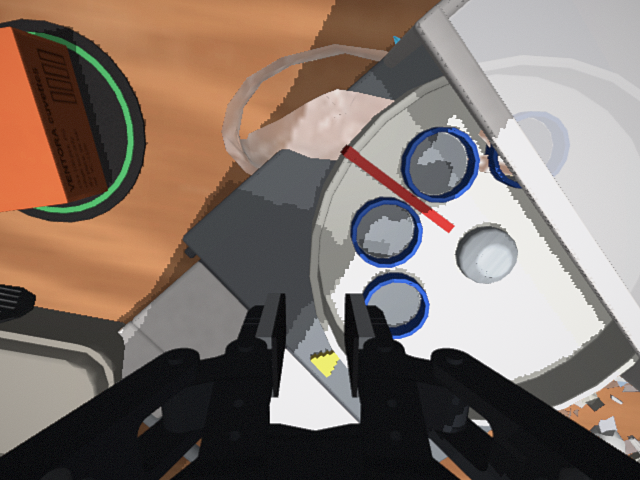

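The red mark crosses the rim at (347,150), the hub is at (487,254) and the pointer tip at (325,375). The carton may sit off the mat's centre, so I'll check it later.

```bash
python3 - <<'E'
from h import *
_,K,T=snap('wrist')
hub=up(K,T,487,250,.075)[:2];print('hub',hub)
for c in (AX,hub):
  for p,z in [((347,150),.086),((400,190),.058),((449,228),.058)]:
    q=up(K,T,*p,z)[:2]-c;print(p,np.degrees(np.arctan2(q[1],q[0])),np.hypot(*q))
  q=up(K,T,325,375,.055)[:2]-c;print('ptr',np.degrees(np.arctan2(q[1],q[0])),np.hypot(*q))
print('mat/carton',up(K,T,105,190,.053),up(K,T,145,120,.003))
E
```

```text
hub [ 0.65172129 -0.28549117]
(347, 150) 64.41194943142848 0.11029411400131463
(400, 190) 64.66525430807232 0.06733740187098239
(449, 228) 67.05029425678111 0.027466269634854115
ptr 142.89583665746557 0.13706073021878545
(347, 150) 65.22170357529359 0.10239476482306416
(400, 190) 66.09367100727279 0.059452776623636405
(449, 228) 72.3169098253287 0.01971491979504849
ptr 146.25659509505564 0.13713543126530994
mat/carton [ 0.64494674 -0.05200101  0.053     ] [ 0.68831952 -0.05367567  0.003     ]
```

step_arm:
  moves:
    - {"tx": 0,"ty": 0,"tz": 1.2,"turn": 0,"gripper": 24}
    - {"tx": 0,"ty": 0,"tz": 2,"turn": 0,"gripper": 24}
    - {"tx": 0,"ty": 0,"tz": 2.4,"turn": 0,"gripper": 24}
    - {"tx": 0,"ty": 0,"tz": 2.4,"turn": 0,"gripper": 24}
    - {"tx": 0,"ty": 0,"tz": 2.4,"turn": 0,"gripper": 2}
    - {"tx": 0,"ty": 0,"tz": 2.4,"turn": 0,"gripper": 2}
    - {"tx": 0,"ty": 0,"tz": 2.4,"turn": 0,"gripper": 2}
    - {"tx": 0,"ty": 0,"tz": 2.4,"turn": 0,"gripper": 2}

```text
t: 20.7
eef_pos: [0.6299, -0.1873, 0.0771]
eef_rot: [[0.987, 0.164, -0.0], [0.164, -0.987, -0.001], [-0.0, 0.001, -1.0]]
force: [-4.3, -0.7, 6.3]
gripper_width: 0.0046
```

```bash
python3 - <<'E'
from h import *
rimat(138,.0745);print(robot.get_obs()['force'])
arc(138,176.5,8);print(); arc(176.5,215,8)
E
```

```text
tx -0.013 ty -0.046 tz 0.088 turn -0.010 (cur head -80.6, j6 148.4) | at [ 0.6299 -0.1873  0.0771] n rows>=0.0
[-4.30630166 -0.68958052  6.32469848]
tx -0.30 ty 0.01 turn -0.60
tx -0.60 ty 0.05 turn -1.20
tx -0.89 ty 0.11 turn -1.80
tx -1.18 ty 0.20 turn -2.41
tx -1.46 ty 0.31 turn -3.01
tx -1.73 ty 0.45 turn -3.61
tx -1.99 ty 0.60 turn -4.21
tx -2.23 ty 0.78 turn -4.81

tx -0.23 ty 0.20 turn -0.60
tx -0.44 ty 0.41 turn -1.20
tx -0.63 ty 0.65 turn -1.80
tx -0.80 ty 0.89 turn -2.41
tx -0.95 ty 1.15 turn -3.01
tx -1.07 ty 1.43 turn -3.61
tx -1.18 ty 1.71 turn -4.21
tx -1.26 ty 2.00 turn -4.81
```

step_arm:
  moves:
    - {"tx": -0.3,"ty": 0.02,"tz": 0,"turn": -0.6,"gripper": 2}
    - {"tx": -0.6,"ty": 0.06,"tz": 0,"turn": -1.2,"gripper": 2}
    - {"tx": -0.89,"ty": 0.12,"tz": 0,"turn": -1.8,"gripper": 2}
    - {"tx": -1.18,"ty": 0.21,"tz": 0,"turn": -2.4,"gripper": 2}
    - {"tx": -1.46,"ty": 0.32,"tz": 0,"turn": -3.0,"gripper": 2}
    - {"tx": -1.73,"ty": 0.46,"tz": 0,"turn": -3.6,"gripper": 2}
    - {"tx": -1.99,"ty": 0.61,"tz": 0,"turn": -4.2,"gripper": 2}
    - {"tx": -2.23,"ty": 0.79,"tz": 0,"turn": -4.81,"gripper": 2}

```text
t: 21.7
eef_pos: [0.567, -0.2207, 0.0771]
eef_rot: [[0.668, 0.744, -0.001], [0.744, -0.668, 0.001], [-0.0, -0.001, -1.0]]
force: [-4.3, 0.6, 7.0]
gripper_width: 0.0049
```

step_arm:
  moves:
    - {"tx": -0.3,"ty": 0.01,"tz": 0,"turn": -0.6,"gripper": 2}
    - {"tx": -0.6,"ty": 0.05,"tz": 0,"turn": -1.2,"gripper": 2}
    - {"tx": -0.89,"ty": 0.11,"tz": 0,"turn": -1.8,"gripper": 2}
    - {"tx": -1.18,"ty": 0.2,"tz": 0,"turn": -2.4,"gripper": 2}
    - {"tx": -1.46,"ty": 0.31,"tz": 0,"turn": -3.0,"gripper": 2}
    - {"tx": -1.73,"ty": 0.45,"tz": 0,"turn": -3.6,"gripper": 2}
    - {"tx": -1.99,"ty": 0.6,"tz": 0,"turn": -4.2,"gripper": 2}
    - {"tx": -2.23,"ty": 0.78,"tz": 0,"turn": -4.81,"gripper": 2}

```text
t: 22.7
eef_pos: [0.5396, -0.2877, 0.0771]
eef_rot: [[0.06, 0.998, -0.002], [0.998, -0.06, -0.003], [-0.003, -0.002, -1.0]]
force: [-5.1, -1.1, 5.5]
gripper_width: 0.0037
```

step_arm:
  moves:
    - {"tx": 0,"ty": 0,"tz": 0,"turn": 0,"gripper": 2}
    - {"tx": 0,"ty": 0,"tz": 0,"turn": 0,"gripper": 24}
    - {"tx": 0,"ty": 0,"tz": 0,"turn": 0,"gripper": 24}
    - {"tx": 0,"ty": 0,"tz": -1.5,"turn": 0,"gripper": 24}
    - {"tx": 0,"ty": 0,"tz": -3.5,"turn": 0,"gripper": 24}
    - {"tx": 0,"ty": 0,"tz": -5.0,"turn": 0,"gripper": 24}
    - {"tx": 0,"ty": 0,"tz": -5.0,"turn": 0,"gripper": 24}
    - {"tx": 0,"ty": 0,"tz": -5.0,"turn": 0,"gripper": 24}

```text
t: 23.7
eef_pos: [0.5408, -0.2859, 0.2254]
eef_rot: [[0.061, 0.998, 0.0], [0.998, -0.061, 0.001], [0.001, 0.0, -1.0]]
force: [-0.7, 0.1, -0.5]
gripper_width: 0.0239
```

```bash
python3 - <<'E'
from h import *
_,K,T=snap('wrist')
im,K,T=snap('wrist','w5.png')
c,K,T=snap('side')
cv2.imwrite('pics/d3.png',cv2.resize(c[160:400,200:360],None,fx=2.4,fy=2.4,interpolation=cv2.INTER_CUBIC)[:,:,::-1])
a=cv2.imread('pics/w5.png');b=cv2.imread('pics/d3.png');h=480;b=cv2.resize(b,(320,480))
cv2.imwrite('pics/m5.png',cv2.resize(np.hstack([a,b]),(800,400)))
rimat(180,.073)
E
```

```text
tx 2.048 ty 0.663 tz 5.025 turn 4.369 (cur head -3.6, j6 59.6) | at [ 0.5397 -0.2855  0.2237] n rows>=2.6
```

View pics/m5.png

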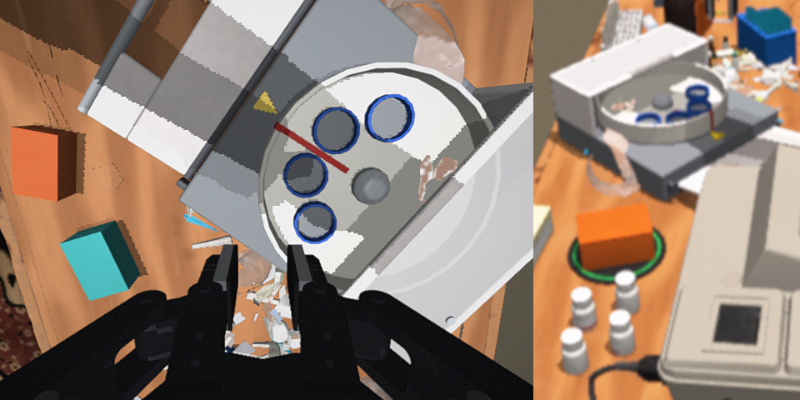

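The mark's outer end is at (331,151) and the pointer tip at (331,136), a few degrees short of alignment. In the side inset the carton still stands on the mat beside the four bottles.

```bash
python3 - <<'E'
from h import *
im,K,T=snap('wrist')
hub=up(K,T,445,223,.075)[:2];print('hub',hub)
cv2.imwrite('pics/m6.png',cv2.resize(im[60:300,210:530],None,fx=2.4,fy=2.4,interpolation=cv2.INTER_CUBIC)[:,:,::-1])
for p,z in [((331,151),.086),((370,175),.058),((415,204),.058),((331,136),.052),((318,114),.052)]:
    q=up(K,T,*p,z)[:2]-AX;print(p,np.degrees(np.arctan2(q[1],q[0])),np.hypot(*q))
E
```

```text
hub [ 0.64157044 -0.28797185]
(331, 151) 144.84154726105845 0.11238850295274885
(370, 175) 144.85461112328082 0.07433855898010033
(415, 204) 145.2852530719752 0.030059591129447238
(331, 136) 140.39193137246644 0.116973219842856
(318, 114) 137.31134634345028 0.13522830296640476
```

View pics/m6.png

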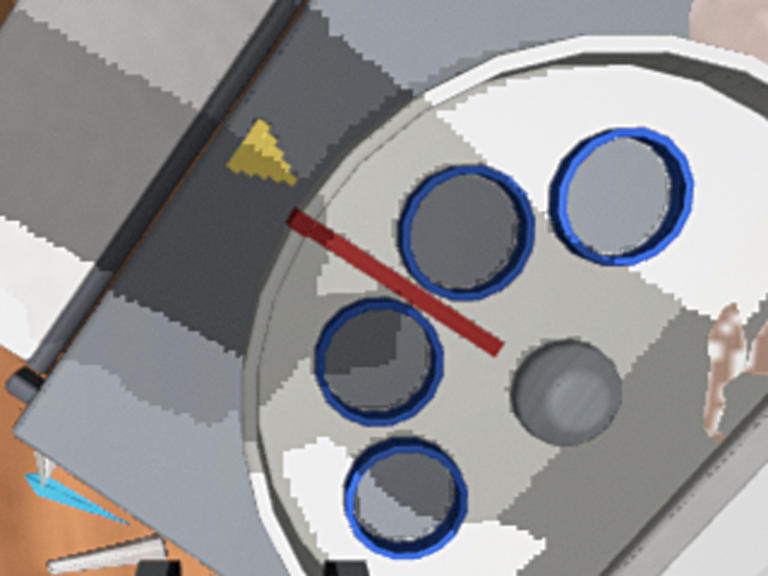

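```bash
python3 - <<'E'
from h import *
im,K,T=snap('wrist')
f=lambda u,v,z:up(K,T,210+u/2.4,60+v/2.4,z)[:2]
a,b=f(292,0,.026),f(18,388,.026);d=a-b;print('hinge',a,b,np.degrees(np.arctan2(d[1],d[0])))
a,b=f(112,292,.05),f(240,125,.05)
a,b=f(18,428,.05),f(250,572,.05);d=b-a;print('plinth side',np.degrees(np.arctan2(d[1],d[0])))
# camera-consistent axle: hub base circle (z .07?) and rim centre
for z in (.058,.07,.08): print(z,f(566,392,z))
for x in (.058,.07,.086): 
  q=f(293,217,.086)-f(566,392,x);print(np.degrees(np.arctan2(q[1],q[0])),np.hypot(*q))
  q=f(297,184,.053)-f(566,392,x);print(' ptr',np.degrees(np.arctan2(q[1],q[0])),np.hypot(*q))
rimat(180,.0745)
E
```

```text
hinge [ 0.56143181 -0.15845329] [ 0.45062239 -0.28663337] 49.157161611557264
plinth side -37.5428211059306
0.058 [ 0.64797912 -0.29277534]
0.07 [ 0.64398155 -0.28968737]
0.08 [ 0.64065023 -0.28711406]
144.44847068675304 0.11310065880374881
 ptr 139.99718760454195 0.11610141711598791
144.54817250334438 0.10805296632442835
 ptr 139.89177735470483 0.1110543819793619
144.6965602289097 0.1013232778053755
 ptr 139.73536599742135 0.10432565250990335
tx 2.057 ty 0.654 tz 4.988 turn 4.367 (cur head -3.6, j6 59.6) | at [ 0.5399 -0.2857  0.2241] n rows>=2.6
```

step_arm:
  moves:
    - {"tx": 0.6,"ty": 0.2,"tz": 0.5,"turn": 1.2,"gripper": 24}
    - {"tx": 1.2,"ty": 0.4,"tz": 1,"turn": 2.4,"gripper": 24}
    - {"tx": 1.8,"ty": 0.6,"tz": 2,"turn": 3.6,"gripper": 24}
    - {"tx": 2.06,"ty": 0.65,"tz": 3,"turn": 4.37,"gripper": 24}
    - {"tx": 2.06,"ty": 0.65,"tz": 4,"turn": 4.37,"gripper": 24}
    - {"tx": 2.06,"ty": 0.65,"tz": 4.7,"turn": 4.37,"gripper": 24}
    - {"tx": 2.06,"ty": 0.65,"tz": 4.97,"turn": 4.37,"gripper": 24}
    - {"tx": 2.06,"ty": 0.65,"tz": 4.97,"turn": 4.37,"gripper": 24}

```text
t: 24.95
eef_pos: [0.5635, -0.2257, 0.0761]
eef_rot: [[0.623, 0.782, -0.001], [0.782, -0.623, 0.001], [-0.0, -0.002, -1.0]]
force: [-0.5, 0.1, 0.2]
gripper_width: 0.0239
```

step_arm:
  moves:
    - {"tx": 0,"ty": 0,"tz": 0,"turn": 0,"gripper": 2}
    - {"tx": 0,"ty": 0,"tz": 0,"turn": 0,"gripper": 2}
    - {"tx": 0,"ty": 0,"tz": 0,"turn": 0,"gripper": 2}
    - {"tx": 0.13,"ty": 0,"tz": 0,"turn": 0.26,"gripper": 2}
    - {"tx": 0.26,"ty": 0.01,"tz": 0,"turn": 0.53,"gripper": 2}
    - {"tx": 0.26,"ty": 0.01,"tz": 0,"turn": 0.53,"gripper": 2}
    - {"tx": 0.26,"ty": 0.01,"tz": 0,"turn": 0.53,"gripper": 2}
    - {"tx": 0.26,"ty": 0.01,"tz": 0,"turn": 0.53,"gripper": 24}

```text
t: 25.95
eef_pos: [0.5698, -0.2205, 0.0777]
eef_rot: [[0.679, 0.734, 0.002], [0.734, -0.679, -0.002], [-0.0, 0.002, -1.0]]
force: [0.0, -0.8, 0.2]
gripper_width: 0.0208
```

step_arm:
  moves:
    - {"tx": 0,"ty": 0,"tz": 0,"turn": 0,"gripper": 24}
    - {"tx": 0,"ty": 0,"tz": -1,"turn": 0,"gripper": 24}
    - {"tx": 0,"ty": 0,"tz": -3,"turn": 0,"gripper": 24}
    - {"tx": 0,"ty": 0,"tz": -5,"turn": 0,"gripper": 24}
    - {"tx": 0,"ty": 0,"tz": -6,"turn": 0,"gripper": 24}
    - {"tx": 0,"ty": 0,"tz": -6,"turn": 0,"gripper": 24}

```text
t: 26.7
eef_pos: [0.5713, -0.2216, 0.261]
eef_rot: [[0.679, 0.734, 0.007], [0.734, -0.679, -0.004], [0.002, 0.008, -1.0]]
force: [-0.0, -1.1, -0.3]
gripper_width: 0.0241
```

```bash
cat >> h.py <<'E'
def redline(K,T,im,lim=None):
    "mark angle from red pixels on the dish floor"
    h=cv2.cvtColor(im,cv2.COLOR_RGB2HSV); m=((h[...,0]<6)|(h[...,0]>174))&(h[...,1]>150)&(h[...,2]>90)
    ys,xs=np.where(m); P=np.array([up(K,T,x,y,.058)[:2] for x,y in zip(xs,ys)])-AX
    r=np.hypot(*P.T);P=P[(r>.03)&(r<.1)]; a=np.degrees(np.arctan2(P[:,1],P[:,0])); k=abs(a-141)<25
    return np.median(a[k]),k.sum()
E
python3 - <<'E'
from h import *
im,K,T=snap('wrist','w7.png');print(redline(K,T,im))
h=cv2.cvtColor(im,cv2.COLOR_RGB2HSV);ys,xs=np.where((abs(h[...,0].astype(int)-26)<4)&(h[...,1]>150)&(h[...,2]>90))
P=np.array([up(K,T,x,y,.054)[:2] for x,y in zip(xs,ys)])-AX;r=np.hypot(*P.T);k=(r<.15)&(r>.1);P=P[k].mean(0);print('ptr',np.degrees(np.arctan2(P[1],P[0])),k.sum(),np.hypot(*P))
mv(.65,.10,.30,-65);print(robot.get_obs()['t'])
E
```

```text
(np.float64(139.76978169852697), np.int64(392))
ptr 139.7285835798875 232 0.12969701333326994
tx 9.661 ty -5.302 tz -1.402 turn 2.776 (cur head -42.8, j6 105.6) | at [ 0.57   -0.2208  0.2583] n rows>=5.3
26.75
```

The mark is at 139.8° and the pointer at 139.7°, so they are aligned. I also fit the axle from the pinch poses, then look at the bottles and the carton.

step_arm:
  moves:
    - {"tx": 1.5,"ty": -0.7,"tz": -1.4,"turn": 0,"gripper": 45}
    - {"tx": 3.4,"ty": -1.5,"tz": -1.4,"turn": 0,"gripper": 45}
    - {"tx": 5.3,"ty": -2.3,"tz": -1.4,"turn": 0,"gripper": 45}
    - {"tx": 7.2,"ty": -3.1,"tz": -1.4,"turn": 0,"gripper": 45}
    - {"tx": 9,"ty": -3.9,"tz": -1.4,"turn": 0,"gripper": 45}
    - {"tx": 10.6,"ty": -4.6,"tz": -1.4,"turn": 0,"gripper": 45}
    - {"tx": 12,"ty": -5.2,"tz": -1.4,"turn": 0,"gripper": 45}
    - {"tx": 12,"ty": -5.2,"tz": -1.4,"turn": 0,"gripper": 45}

```text
t: 27.75
eef_pos: [0.6985, 0.1532, 0.295]
eef_rot: [[0.676, 0.737, -0.005], [0.737, -0.676, -0.0], [-0.003, -0.003, -1.0]]
force: [-0.1, -0.5, 0.9]
gripper_width: 0.0452
```

step_arm:
  moves:
    - {"tx": 0,"ty": 0,"tz": 0,"turn": 0,"gripper": 45}
    - {"tx": 0,"ty": 0,"tz": 0,"turn": 0,"gripper": 45}
    - {"tx": 0,"ty": 0,"tz": 0,"turn": 0,"gripper": 45}

```text
t: 28.12
eef_pos: [0.6988, 0.1489, 0.2989]
eef_rot: [[0.68, 0.733, -0.0], [0.733, -0.68, -0.0], [-0.0, -0.0, -1.0]]
force: [-0.1, -0.5, -0.1]
gripper_width: 0.0451
```

```bash
python3 - <<'E'
from h import *
from scipy.optimize import least_squares
E=np.array([(.6326,-.187),(.565,-.2232),(.5396,-.2953),(.6299,-.1873),(.567,-.2207),(.5396,-.2877),(.5698,-.2205)])
s=least_squares(lambda c:np.hypot(*(E-c).T)-.1075,AX);print('axle',s.x,s.fun.round(4))
im,K,T=snap('wrist','w8.png');np.savez('w8.npz',K=K,T=T)
o=robot.get_obs();print(o['eef_pos'],o['joints'][5],o['t'])
E
```

```text
axle [ 0.6470112  -0.29350558] [-0.      0.0005 -0.0001  0.0001  0.0007  0.0001 -0.0012]
[0.69889148 0.14904552 0.29907498] 139.71430370285057 28.175
```

View pics/w8.png

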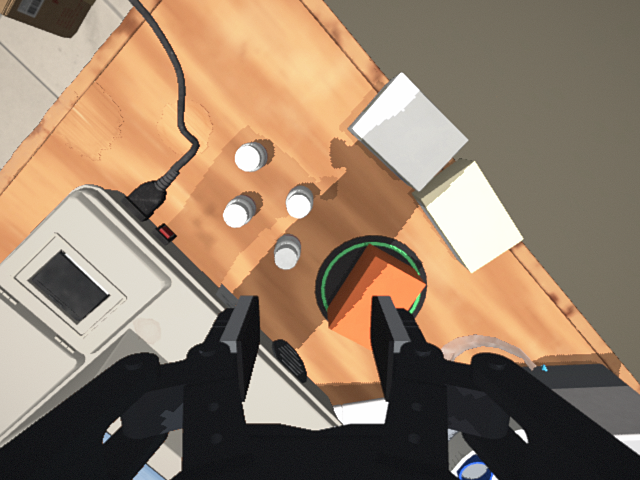

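Bottle caps are at (248,156), (299,202), (236,212) and (286,253). The carton has been knocked off-centre on the mat, whose centre is near (371,293). I fit its pose numerically from the wrist and side images.

```bash
cat > fitc.py <<'E'
from h import *
from scipy.optimize import differential_evolution as DE
def omask(im):
    h=cv2.cvtColor(im,cv2.COLOR_RGB2HSV);return ((h[...,0]>3)&(h[...,0]<13)&(h[...,1]>165)&(h[...,2]>60)).astype(np.uint8)
def fit(views,x0,rng=.05):
    V=[]
    for im,K,T,own in views:
        u,v=proj(K,T,[*x0,.03]).astype(int); m=omask(im); M=np.zeros_like(m); a=130 if own else 60
        M[max(0,v-a):v+a,max(0,u-a):u+a]=m[max(0,v-a):v+a,max(0,u-a):u+a]
        M=cv2.morphologyEx(M,cv2.MORPH_OPEN,np.ones((3,3)));n,l,s,_=cv2.connectedComponentsWithStats(M)
        k=1+np.argmax(s[1:,4]); M=(l==k).astype(np.uint8); vis=(cv2.cvtColor(im,cv2.COLOR_RGB2HSV)[...,2]>55) if own else np.ones(m.shape,bool)
        V.append((M,K,T,vis));print('mask',s[k])
    def cost(p):
        c,s=np.cos(p[2]),np.sin(p[2]); B=[[p[0]+c*a-s*b,p[1]+s*a+c*b,z] for a in(-.033,.033) for b in(-.05,.05) for z in(.003,.053)]
        t=0
        for M,K,T,vis in V:
            h=cv2.convexHull(np.array([proj(K,T,q) for q in B],np.float32)); q=np.zeros_like(M);cv2.fillConvexPoly(q,np.round(h).astype(np.int32),1)
            q=(q>0)&vis; t+=1-(q&(M>0)).sum()/max(1,(q|(M>0)).sum())
        return t
    r=DE(cost,[(x0[0]-rng,x0[0]+rng),(x0[1]-rng,x0[1]+rng),(0,np.pi)],seed=1,maxiter=60,popsize=12)
    return r.x,r.fun
E
python3 - <<'E'
from fitc import *
np.set_printoptions(precision=4,suppress=True)
w=snap('wrist');s=snap('side')
print('both',fit([(*w,1),(*s,0)],(.67,.0)))
print('side',fit([(*s,0)],(.67,.0)));print('wrist',fit([(*w,1)],(.67,.0)))
im,K,T=w
for p in [(248,156),(299,202),(236,212),(286,253)]: print('cap',up(K,T,*p,.052))
g=cv2.cvtColor(im,cv2.COLOR_RGB2HSV); ys,xs=np.where((abs(g[...,0].astype(int)-65)<15)&(g[...,1]>120)&(g[...,2]>80))
from scipy.optimize import least_squares
G=np.array([up(K,T,x,y,.003)[:2] for x,y in zip(xs,ys)]);print('mat',least_squares(lambda c:np.hypot(*(G-c[:2]).T)-c[2],[.668,.018,.06]).x)
E
```

```text
mask [ 328  246   94   83 2271]
mask [ 225  277   56   45 1687]
both (array([0.6691, 0.0168, 1.8782]), np.float64(0.7024277104494439))
mask [ 225  277   56   45 1687]
side (array([0.6685, 0.0172, 1.8627]), np.float64(0.1002317497103129))
mask [ 328  246   94   83 2271]
wrist (array([0.6685, 0.0342, 2.053 ]), np.float64(0.5535168195718654))
cap [0.6835 0.2299 0.052 ]
cap [0.6889 0.1619 0.052 ]
cap [0.6337 0.1987 0.052 ]
cap [0.6406 0.1313 0.052 ]
mat [0.6708 0.0166 0.0599]
```

The side-view fit puts the carton at (0.669, 0.017), yaw −73°. That is where I placed it, about 2 mm from the mat's centre, so it is fine. I hover over bottle 4 and measure it with the wrist camera.

step_arm:
  moves:
    - {"tx": -0.9,"ty": -0.5,"tz": 1.5,"turn": 0,"gripper": 45}
    - {"tx": -1.8,"ty": -1,"tz": 3,"turn": 0,"gripper": 45}
    - {"tx": -1.8,"ty": -1,"tz": 4.5,"turn": 0,"gripper": 45}
    - {"tx": -1.8,"ty": -1,"tz": 4.9,"turn": 0,"gripper": 45}
    - {"tx": -1.8,"ty": -1,"tz": 4.9,"turn": 0,"gripper": 45}
    - {"tx": -1.8,"ty": -1,"tz": 4.9,"turn": 0,"gripper": 45}

```text
t: 29.02
eef_pos: [0.6426, 0.1312, 0.1544]
eef_rot: [[0.679, 0.734, 0.004], [0.734, -0.679, 0.0], [0.003, 0.003, -1.0]]
force: [-0.2, -0.5, 0.4]
gripper_width: 0.0451
```

```bash
sed -i 's/^AX=.*;UY=.*/AX=np.array([.647,-.2935]);UY=-40.2/' h.py; cat >> h.py <<'E'
def caps(im,K,T,z=.052,exp=None,rad=.03):
    "white cap nearest the expected world xy: circle centre on the plane z"
    c=proj(K,T,[*exp,z]); g=cv2.cvtColor(im,cv2.COLOR_RGB2HSV)
    rp=np.linalg.norm(proj(K,T,[exp[0]+.0125,exp[1],z])-c)
    m=((g[...,1]<40)&(g[...,2]>170)).astype(np.uint8)
    b=cv2.GaussianBlur(cv2.cvtColor(im,cv2.COLOR_RGB2GRAY),(5,5),1)
    x0,y0=int(c[0]-3*rp),int(c[1]-3*rp); x0=max(x0,0);y0=max(y0,0)
    C=cv2.HoughCircles(b[y0:int(c[1]+3*rp),x0:int(c[0]+3*rp)],cv2.HOUGH_GRADIENT,1,rp/2,param1=80,param2=12,minRadius=int(.85*rp),maxRadius=int(1.2*rp))
    out=[]
    if C is not None:
        for u,v,r in C[0][:4]: out.append((round(u+x0),round(v+y0),round(float(r),1),up(K,T,u+x0,v+y0,z)[:2].round(4)))
    return rp,out
E
python3 - <<'E'
from h import *
im,K,T=snap('wrist','w9.png');print(robot.get_obs()['eef_pos'])
print(caps(im,K,T,.052,(.64,.130)))
cv2.imwrite('pics/w9c.png',im[100:400,150:490][:,:,::-1])
E
```

```text
[0.64258483 0.13121694 0.15447862]
(np.float64(18.429289987054524), [(312, 254, 19.2, array([0.6373, 0.128 ])), (310, 242, 20.3, array([0.6425, 0.1346]))])
```

View pics/w9c.png

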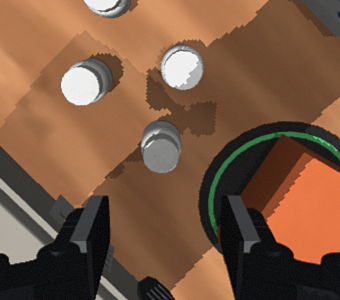

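The cap of bottle 4 is at full-image (312,254), the first Hough hit, which gives (0.637, 0.128). I descend and grip.

step_arm:
  newtons: 25
  moves:
    - {"tx": -0.2,"ty": -0.06,"tz": 1,"turn": 0,"gripper": 45}
    - {"tx": -0.2,"ty": -0.06,"tz": 2.3,"turn": 0,"gripper": 45}
    - {"tx": -0.2,"ty": -0.06,"tz": 3.5,"turn": 0,"gripper": 45}
    - {"tx": -0.2,"ty": -0.06,"tz": 4.3,"turn": 0,"gripper": 45}
    - {"tx": -0.2,"ty": -0.06,"tz": 4.6,"turn": 0,"gripper": 45}
    - {"tx": -0.2,"ty": -0.06,"tz": 4.6,"turn": 0,"gripper": 45}
    - {"tx": -0.2,"ty": -0.06,"tz": 4.6,"turn": 0,"gripper": 20}
    - {"tx": -0.2,"ty": -0.06,"tz": 4.6,"turn": 0,"gripper": 20}

```text
t: 30.08
eef_pos: [0.6367, 0.128, 0.0158]
eef_rot: [[0.679, 0.734, 0.004], [0.734, -0.679, 0.001], [0.003, 0.002, -1.0]]
force: [-0.5, 0.1, 4.2]
gripper_width: 0.0288
```

step_arm:
  moves:
    - {"tx": 0,"ty": 0,"tz": 0,"turn": 0,"gripper": 20}
    - {"tx": 0,"ty": 0,"tz": 0,"turn": 0,"gripper": 20}
    - {"tx": 0,"ty": 0,"tz": -1,"turn": 0,"gripper": 20}
    - {"tx": 0,"ty": 0,"tz": -3,"turn": 0,"gripper": 20}
    - {"tx": 0,"ty": 0,"tz": -5,"turn": 0,"gripper": 20}
    - {"tx": 0,"ty": 0,"tz": -7,"turn": 0,"gripper": 20}
    - {"tx": 0,"ty": 0,"tz": -7,"turn": 0,"gripper": 20}
    - {"tx": 0,"ty": 0,"tz": -7,"turn": 0,"gripper": 20}

```text
t: 31.08
eef_pos: [0.6345, 0.1277, 0.2236]
eef_rot: [[0.679, 0.734, -0.0], [0.734, -0.679, -0.0], [-0.0, -0.0, -1.0]]
force: [-0.9, 0.3, -1.2]
gripper_width: 0.0287
```

```bash
cat >> h.py <<'E'
def pocket(i,r=.065,mark=139.8):
    a=np.radians(mark+{1:-67.5,2:-22.5,3:22.5,4:67.5}[i]);return AX+r*np.array([np.cos(a),np.sin(a)])
E
python3 - <<'E'
from h import *
o=robot.get_obs();print(o['gripper_width'],o['eef_pos'])
im,K,T=snap('wrist')
for i in range(1,5): print(i,pocket(i))
mv(*pocket(1),.23,100)
E
```

```text
0.0286830394155119 [0.63448149 0.12771202 0.22358093]
1 [ 0.66676215 -0.231577  ]
2 [ 0.61718778 -0.23573988]
3 [ 0.585077   -0.27373785]
4 [ 0.58923988 -0.32331222]
tx -8.041 ty 8.939 tz -0.258 turn 4.654 (cur head -42.8, j6 138.4) | at [0.6337 0.1276 0.2222] n rows>=5.8
```

step_arm:
  moves:
    - {"tx": -1.2,"ty": 1.3,"tz": -0.26,"turn": 0.8,"gripper": 20}
    - {"tx": -2.5,"ty": 2.8,"tz": -0.26,"turn": 1.6,"gripper": 20}
    - {"tx": -3.8,"ty": 4.2,"tz": -0.26,"turn": 2.4,"gripper": 20}
    - {"tx": -5.1,"ty": 5.6,"tz": -0.26,"turn": 3.2,"gripper": 20}
    - {"tx": -6.3,"ty": 7,"tz": -0.26,"turn": 4,"gripper": 20}
    - {"tx": -7.4,"ty": 8.2,"tz": -0.26,"turn": 4.65,"gripper": 20}
    - {"tx": -8.04,"ty": 8.94,"tz": -0.26,"turn": 4.65,"gripper": 20}
    - {"tx": -8.04,"ty": 8.94,"tz": -0.26,"turn": 4.65,"gripper": 20}

```text
t: 32.12
eef_pos: [0.6673, -0.2328, 0.2294]
eef_rot: [[0.985, 0.173, -0.003], [0.173, -0.985, 0.002], [-0.003, -0.002, -1.0]]
force: [-1.1, 0.2, -0.1]
gripper_width: 0.0279
```

step_arm:
  moves:
    - {"tx": 0,"ty": 0,"tz": 0,"turn": 0,"gripper": 20}
    - {"tx": 0,"ty": 0,"tz": 0,"turn": 0,"gripper": 20}
    - {"tx": 0,"ty": 0,"tz": 0,"turn": 0,"gripper": 20}

```text
t: 32.5
eef_pos: [0.6681, -0.23, 0.2319]
eef_rot: [[0.984, 0.176, 0.0], [0.176, -0.984, 0.0], [0.0, -0.0, -1.0]]
force: [-0.1, -0.1, 0.2]
gripper_width: 0.0283
```

```bash
cat >> h.py <<'E'
def rings(im,K,T):
    "blue pocket rings: ellipse centres on z=.070 vs. model"
    h=cv2.cvtColor(im,cv2.COLOR_RGB2HSV);m=((abs(h[...,0].astype(int)-114)<10)&(h[...,1]>140)&(h[...,2]>50)).astype(np.uint8)
    ys,xs=np.where(m>0);P=np.array([up(K,T,x,y,.068)[:2] for x,y in zip(xs,ys)])
    from scipy.optimize import least_squares
    for i in range(1,5):
        c=pocket(i);k=np.hypot(*(P-c).T)<.034
        if k.sum()<60: continue
        s=least_squares(lambda q:np.hypot(*(P[k]-q).T)-.0200,c,loss='soft_l1',f_scale=.002).x
        a=np.degrees(np.arctan2(*(P[k]-s).T[::-1])); cov=len(set((a//15).astype(int)))
        print('ring',i,k.sum(),'cover %d/24'%cov,s.round(4),'model',c.round(4),'diff mm',((s-c)*1e3).round(1))
E
python3 - <<'E'
from h import *
im,K,T=snap('wrist','w10.png');print(redline(K,T,im));rings(im,K,T)
mv(*pocket(1),.076,100)
E
```

```text
(np.float64(137.9494357428821), np.int64(95))
ring 1 732 cover 24/24 [ 0.6657 -0.2295] model [ 0.6668 -0.2316] diff mm [-1.  2.]
ring 2 440 cover 15/24 [ 0.6193 -0.2332] model [ 0.6172 -0.2357] diff mm [2.1 2.5]
ring 4 431 cover 14/24 [ 0.5893 -0.3186] model [ 0.5892 -0.3233] diff mm [0.  4.7]
tx -0.054 ty 0.034 tz 5.197 turn 0.016 (cur head -79.9, j6 145.6) | at [ 0.6681 -0.2303  0.2319] n rows>=2.5
```

View pics/w10.png

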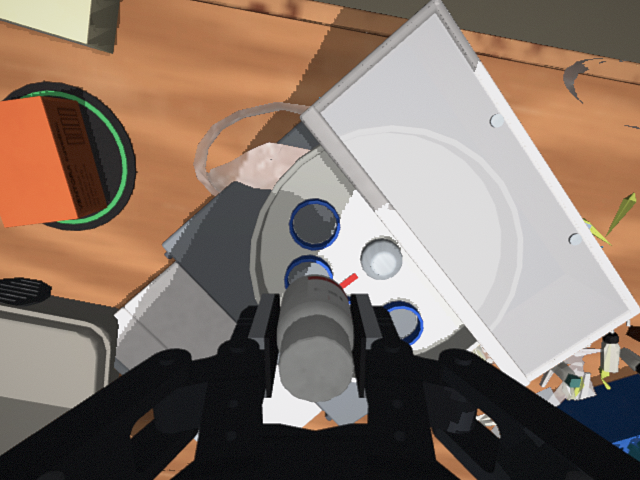

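The held bottle is upright between the fingers, its cap at (316,368), and pocket 1 is fully visible at (314,223), within about 2 mm of the model.

```bash
python3 - <<'E'
from h import *
im,K,T=snap('wrist');o=robot.get_obs()
q=up(K,T,316,368,o['eef_pos'][2]+.036); R=np.array(o['eef_rot']);print('cap in tool mm',R.T@(q-o['eef_pos'])*1e3)
rp=38;b=cv2.GaussianBlur(cv2.cvtColor(im,cv2.COLOR_RGB2GRAY),(5,5),1)
C=cv2.HoughCircles(b[300:440,250:385],cv2.HOUGH_GRADIENT,1,10,param1=60,param2=12,minRadius=30,maxRadius=46)
for u,v,r in (C[0][:4] if C is not None else []): q=up(K,T,u+250,v+300,o['eef_pos'][2]+.036);print(u+250,v+300,r,R.T@(q-o['eef_pos'])*1e3)
mv(.6664,-.2308,.076)
E
```

```text
cap in tool mm [  0.06186206  -0.04960291 -35.99999227]
315.5 376.5 40.7 [ -3.1092865   -0.2080998  -36.00067021]
314.5 349.5 35.1 [  6.8057415   -0.52986273 -35.99862134]
316.5 362.5 39.9 [  2.08924655   0.10807347 -35.99955396]
320.5 336.5 44.3 [ 11.42091379   1.34493244 -35.99749222]
tx -0.059 ty -0.002 tz 5.197 | at [ 0.6681 -0.2306  0.2319] n rows>=2.5
```

step_arm:
  moves:
    - {"tx": -0.05,"ty": 0,"tz": 1.5,"turn": 0,"gripper": 20}
    - {"tx": -0.05,"ty": 0,"tz": 3,"turn": 0,"gripper": 20}
    - {"tx": -0.05,"ty": 0,"tz": 3.8,"turn": 0,"gripper": 20}
    - {"tx": -0.05,"ty": 0,"tz": 4.2,"turn": 0,"gripper": 20}
    - {"tx": -0.05,"ty": 0,"tz": 4.2,"turn": 0,"gripper": 20}
    - {"tx": -0.05,"ty": 0,"tz": 4.6,"turn": 0,"gripper": 20}
    - {"tx": -0.05,"ty": 0,"tz": 5,"turn": 0,"gripper": 20}
    - {"tx": -0.05,"ty": 0,"tz": 5.2,"turn": 0,"gripper": 20}

```text
t: 33.6
eef_pos: [0.6661, -0.2315, 0.0747]
eef_rot: [[0.985, 0.174, -0.001], [0.174, -0.985, 0.0], [-0.001, -0.001, -1.0]]
force: [0.0, -0.0, -0.8]
gripper_width: 0.0287
```

step_arm:
  moves:
    - {"tx": 0,"ty": 0,"tz": 0,"turn": 0,"gripper": 20}
    - {"tx": 0,"ty": 0,"tz": 0,"turn": 0,"gripper": 20}

```text
t: 33.85
eef_pos: [0.6668, -0.2318, 0.0759]
eef_rot: [[0.985, 0.174, 0.0], [0.174, -0.985, -0.0], [0.0, 0.0, -1.0]]
force: [-0.3, -0.2, -0.2]
gripper_width: 0.0285
```

step_arm:
  moves:
    - {"tx": 0,"ty": 0,"tz": 0,"turn": 0,"gripper": 39}
    - {"tx": 0,"ty": 0,"tz": 0,"turn": 0,"gripper": 39}
    - {"tx": 0,"ty": 0,"tz": -0.5,"turn": 0,"gripper": 39}
    - {"tx": 0,"ty": 0,"tz": -1.5,"turn": 0,"gripper": 39}
    - {"tx": 0,"ty": 0,"tz": -3,"turn": 0,"gripper": 39}
    - {"tx": 0,"ty": 0,"tz": -4.5,"turn": 0,"gripper": 39}
    - {"tx": 0,"ty": 0,"tz": -5.5,"turn": 0,"gripper": 39}
    - {"tx": 0,"ty": 0,"tz": -5.5,"turn": 0,"gripper": 45}

```text
t: 34.85
eef_pos: [0.6695, -0.233, 0.2468]
eef_rot: [[0.985, 0.174, 0.01], [0.174, -0.985, -0.004], [0.009, 0.006, -1.0]]
force: [0.4, -0.7, -0.1]
gripper_width: 0.045
```

```bash
python3 - <<'E'
from h import *
im,K,T=snap('wrist','w11.png');print(caps(im,K,T,.110,(.6665,-.231)),redline(K,T,im));rings(im,K,T)
mv(.630,.195,.23,-42.8)
E
```

```text
(np.float64(16.152585326931554), [(312, 236, 17.2, array([ 0.6665, -0.2315])), (308, 220, 17.2, array([ 0.679 , -0.2271])), (304, 226, 18.3, array([ 0.6731, -0.2243])), (304, 276, 18.3, array([ 0.6336, -0.2309]))]) (np.float64(138.85309096760088), np.int64(317))
ring 1 445 cover 22/24 [ 0.6641 -0.2302] model [ 0.6668 -0.2316] diff mm [-2.7  1.4]
ring 2 728 cover 24/24 [ 0.6171 -0.2346] model [ 0.6172 -0.2357] diff mm [-0.1  1.1]
ring 3 707 cover 24/24 [ 0.5862 -0.2702] model [ 0.5851 -0.2737] diff mm [1.1 3.5]
ring 4 150 cover 10/24 [ 0.5898 -0.3174] model [ 0.5892 -0.3233] diff mm [0.6 5.9]
tx 1.229 ty -14.253 tz 0.418 turn -4.645 (cur head -80.0, j6 145.6) | at [ 0.6682 -0.2324  0.2438] n rows>=6.9
```

step_arm:
  moves:
    - {"tx": 0.1,"ty": -1.6,"tz": 0.4,"turn": -0.6,"gripper": 45}
    - {"tx": 0.3,"ty": -3.5,"tz": 0.4,"turn": -1.2,"gripper": 45}
    - {"tx": 0.5,"ty": -5.5,"tz": 0.4,"turn": -1.8,"gripper": 45}
    - {"tx": 0.65,"ty": -7.5,"tz": 0.4,"turn": -2.4,"gripper": 45}
    - {"tx": 0.8,"ty": -9.5,"tz": 0.4,"turn": -3,"gripper": 45}
    - {"tx": 1.0,"ty": -11.5,"tz": 0.4,"turn": -3.6,"gripper": 45}
    - {"tx": 1.15,"ty": -13.3,"tz": 0.4,"turn": -4.2,"gripper": 45}
    - {"tx": 1.23,"ty": -14.25,"tz": 0.4,"turn": -4.65,"gripper": 45}

```text
t: 35.9
eef_pos: [0.6269, 0.1984, 0.2269]
eef_rot: [[0.675, 0.737, -0.002], [0.737, -0.675, -0.0], [-0.002, -0.002, -1.0]]
force: [-1.2, -0.6, -0.1]
gripper_width: 0.0448
```

step_arm:
  moves:
    - {"tx": 0,"ty": 0,"tz": 0.8,"turn": 0,"gripper": 45}
    - {"tx": 0,"ty": 0,"tz": 1.8,"turn": 0,"gripper": 45}
    - {"tx": 0,"ty": 0,"tz": 2.6,"turn": 0,"gripper": 45}
    - {"tx": 0,"ty": 0,"tz": 2.6,"turn": 0,"gripper": 45}
    - {"tx": 0,"ty": 0,"tz": 2.6,"turn": 0,"gripper": 45}
    - {"tx": 0,"ty": 0,"tz": 2.6,"turn": 0,"gripper": 45}

```text
t: 36.65
eef_pos: [0.6294, 0.1959, 0.1521]
eef_rot: [[0.679, 0.734, 0.002], [0.734, -0.679, 0.001], [0.002, 0.001, -1.0]]
force: [0.1, 0.0, -0.8]
gripper_width: 0.0448
```

```bash
python3 - <<'E'
from h import *
im,K,T=snap('wrist','w12.png');print(caps(im,K,T,.052,(.631,.195)));print(caps(im,K,T,.052,(.685,.158)));print(caps(im,K,T,.052,(.68,.226)))
mv(.630,.195,.016,-42.8)
E
```

```text
(np.float64(18.709572440166244), [(314, 244, 18.1, array([0.6302, 0.1974])), (314, 230, 20.2, array([0.6366, 0.2044]))])
(np.float64(19.718873655401783), [(414, 230, 18.0, array([0.6851, 0.1595])), (408, 222, 20.2, array([0.6847, 0.1663])), (398, 214, 22.4, array([0.6842, 0.1749]))])
(np.float64(20.74168660633871), [(336, 154, 21.0, array([0.68  , 0.2303])), (398, 216, 17.3, array([0.6834, 0.1739]))])
tx -0.017 ty 0.027 tz 4.537 turn 0.004 (cur head -42.8, j6 144.4) | at [0.6294 0.1959 0.1521] n rows>=2.2
```

step_arm:
  moves:
    - {"tx": 0.05,"ty": 0,"tz": 1,"turn": 0,"gripper": 45}
    - {"tx": 0.05,"ty": 0,"tz": 2.3,"turn": 0,"gripper": 45}
    - {"tx": 0.05,"ty": 0,"tz": 3.5,"turn": 0,"gripper": 45}
    - {"tx": 0.05,"ty": 0,"tz": 4.2,"turn": 0,"gripper": 45}
    - {"tx": 0.05,"ty": 0,"tz": 4.53,"turn": 0,"gripper": 45}
    - {"tx": 0.05,"ty": 0,"tz": 4.53,"turn": 0,"gripper": 45}
    - {"tx": 0.05,"ty": 0,"tz": 4.53,"turn": 0,"gripper": 20}
    - {"tx": 0.05,"ty": 0,"tz": 4.53,"turn": 0,"gripper": 20}

```text
t: 37.7
eef_pos: [0.6308, 0.1972, 0.0164]
eef_rot: [[0.679, 0.734, 0.003], [0.734, -0.679, 0.001], [0.003, 0.002, -1.0]]
force: [-0.3, 0.0, 3.0]
gripper_width: 0.0279
```

step_arm:
  moves:
    - {"tx": 0,"ty": 0,"tz": 0,"turn": 0,"gripper": 20}
    - {"tx": 0,"ty": 0,"tz": 0,"turn": 0,"gripper": 20}
    - {"tx": 0,"ty": 0,"tz": -1,"turn": 0,"gripper": 20}
    - {"tx": 0,"ty": 0,"tz": -3,"turn": 0,"gripper": 20}
    - {"tx": 0,"ty": 0,"tz": -5,"turn": 0,"gripper": 20}
    - {"tx": 0,"ty": 0,"tz": -7,"turn": 0,"gripper": 20}
    - {"tx": 0,"ty": 0,"tz": -7,"turn": 0,"gripper": 20}
    - {"tx": 0,"ty": 0,"tz": -7,"turn": 0,"gripper": 20}

```text
t: 38.7
eef_pos: [0.629, 0.1967, 0.2243]
eef_rot: [[0.679, 0.734, -0.001], [0.734, -0.679, -0.0], [-0.0, -0.0, -1.0]]
force: [-0.7, 0.3, -2.5]
gripper_width: 0.0279
```

```bash
python3 - <<'E'
from h import *
mv(.589,-.322,.24,180)
E
```

```text
tx -13.599 ty 10.762 tz -0.518 turn -5.346 (cur head -42.8, j6 144.5) | at [0.629  0.1967 0.2243] n rows>=8.3
```

step_arm:
  moves:
    - {"tx": -1.4,"ty": 1.1,"tz": -0.5,"turn": -0.65,"gripper": 20}
    - {"tx": -2.9,"ty": 2.3,"tz": -0.5,"turn": -1.3,"gripper": 20}
    - {"tx": -4.5,"ty": 3.6,"tz": -0.5,"turn": -1.95,"gripper": 20}
    - {"tx": -6.1,"ty": 4.8,"tz": -0.5,"turn": -2.6,"gripper": 20}
    - {"tx": -7.7,"ty": 6.1,"tz": -0.5,"turn": -3.25,"gripper": 20}
    - {"tx": -9.3,"ty": 7.4,"tz": -0.5,"turn": -3.9,"gripper": 20}
    - {"tx": -10.9,"ty": 8.6,"tz": -0.5,"turn": -4.6,"gripper": 20}
    - {"tx": -12.3,"ty": 9.7,"tz": -0.5,"turn": -5.34,"gripper": 20}

```text
t: 39.7
eef_pos: [0.5904, -0.273, 0.2363]
eef_rot: [[-0.002, 1.0, -0.005], [1.0, 0.002, 0.003], [0.003, -0.005, -1.0]]
force: [0.6, -0.7, -0.1]
gripper_width: 0.0283
```

```bash
python3 - <<'E'
from h import *
mv(.589,-.322,.24,180)
E
```

```text
tx -1.633 ty -0.050 tz -0.126 turn 0.013 (cur head 0.1, j6 59.4) | at [ 0.5904 -0.273   0.2363] n rows>=0.8
```

step_arm:
  moves:
    - {"tx": -1,"ty": -0.05,"tz": 0,"turn": 0,"gripper": 20}
    - {"tx": -1.63,"ty": -0.05,"tz": 0,"turn": 0,"gripper": 20}
    - {"tx": -1.63,"ty": -0.05,"tz": 0,"turn": 0,"gripper": 20}
    - {"tx": -1.63,"ty": -0.05,"tz": 0,"turn": 0,"gripper": 20}
    - {"tx": -1.63,"ty": -0.05,"tz": 0,"turn": 0,"gripper": 20}

```text
t: 40.33
eef_pos: [0.5912, -0.3191, 0.2397]
eef_rot: [[-0.001, 1.0, -0.0], [1.0, 0.001, 0.0], [0.0, -0.0, -1.0]]
force: [-0.3, -0.6, 0.5]
gripper_width: 0.0282
```

```bash
python3 - <<'E'
from h import *
im,K,T=snap('wrist','w13.png');print(redline(K,T,im));rings(im,K,T)
mv(*pocket(4),.076,180)
E
```

```text
(np.float64(138.5970296286009), np.int64(528))
ring 1 567 cover 20/24 [ 0.6649 -0.2299] model [ 0.6668 -0.2316] diff mm [-1.9  1.6]
ring 2 763 cover 24/24 [ 0.6169 -0.2341] model [ 0.6172 -0.2357] diff mm [-0.3  1.7]
ring 3 670 cover 24/24 [ 0.5847 -0.2718] model [ 0.5851 -0.2737] diff mm [-0.3  1.9]
ring 4 592 cover 24/24 [ 0.5878 -0.3196] model [ 0.5892 -0.3233] diff mm [-1.4  3.7]
tx -0.136 ty -0.066 tz 5.463 turn 0.006 (cur head 0.0, j6 56.1) | at [ 0.5912 -0.3193  0.2399] n rows>=2.6
```

step_arm:
  moves:
    - {"tx": -0.07,"ty": -0.09,"tz": 1.5,"turn": 0,"gripper": 20}
    - {"tx": -0.07,"ty": -0.09,"tz": 3,"turn": 0,"gripper": 20}
    - {"tx": -0.07,"ty": -0.09,"tz": 4,"turn": 0,"gripper": 20}
    - {"tx": -0.07,"ty": -0.09,"tz": 4.5,"turn": 0,"gripper": 20}
    - {"tx": -0.07,"ty": -0.09,"tz": 4.7,"turn": 0,"gripper": 20}
    - {"tx": -0.07,"ty": -0.09,"tz": 5,"turn": 0,"gripper": 20}
    - {"tx": -0.07,"ty": -0.09,"tz": 5.3,"turn": 0,"gripper": 20}
    - {"tx": -0.07,"ty": -0.09,"tz": 5.48,"turn": 0,"gripper": 20}

```text
t: 41.38
eef_pos: [0.5884, -0.3228, 0.0753]
eef_rot: [[0.001, 1.0, 0.0], [1.0, -0.001, -0.0], [-0.0, 0.0, -1.0]]
force: [0.1, -0.2, -1.3]
gripper_width: 0.0281
```

step_arm:
  moves:
    - {"tx": 0,"ty": 0,"tz": 0,"turn": 0,"gripper": 20}
    - {"tx": 0,"ty": 0,"tz": 0,"turn": 0,"gripper": 20}

```text
t: 41.62
eef_pos: [0.5884, -0.3228, 0.0755]
eef_rot: [[0.001, 1.0, 0.0], [1.0, -0.001, -0.0], [-0.0, 0.0, -1.0]]
force: [0.1, 0.0, -1.2]
gripper_width: 0.0282
```

step_arm:
  moves:
    - {"tx": 0,"ty": 0,"tz": 0,"turn": 0,"gripper": 39}
    - {"tx": 0,"ty": 0,"tz": 0,"turn": 0,"gripper": 39}
    - {"tx": 0,"ty": 0,"tz": -0.5,"turn": 0,"gripper": 39}
    - {"tx": 0,"ty": 0,"tz": -1.5,"turn": 0,"gripper": 39}
    - {"tx": 0,"ty": 0,"tz": -3,"turn": 0,"gripper": 39}
    - {"tx": 0,"ty": 0,"tz": -4.5,"turn": 0,"gripper": 39}
    - {"tx": 0,"ty": 0,"tz": -5.5,"turn": 0,"gripper": 39}
    - {"tx": 0,"ty": 0,"tz": -5.5,"turn": 0,"gripper": 45}

```text
t: 42.62
eef_pos: [0.5906, -0.3247, 0.2455]
eef_rot: [[0.001, 1.0, 0.008], [1.0, -0.001, -0.006], [-0.006, 0.008, -1.0]]
force: [0.0, -0.2, -0.4]
gripper_width: 0.0449
```

```bash
python3 - <<'E'
from h import *
im,K,T=snap('wrist','w14.png');print(caps(im,K,T,.110,(.5885,-.322)),redline(K,T,im));rings(im,K,T)
mv(.685,.158,.23,-42.8)
E
```

```text
(np.float64(16.694813357495356), [(310, 226, 19.4, array([ 0.5892, -0.3208])), (312, 208, 19.4, array([ 0.5907, -0.3071])), (314, 216, 19.4, array([ 0.5914, -0.3139])), (290, 248, 15.0, array([ 0.5731, -0.3388]))]) (np.float64(139.1371887651955), np.int64(517))
ring 1 543 cover 20/24 [ 0.6644 -0.2297] model [ 0.6668 -0.2316] diff mm [-2.3  1.8]
ring 2 745 cover 24/24 [ 0.6164 -0.2343] model [ 0.6172 -0.2357] diff mm [-0.7  1.4]
ring 3 648 cover 24/24 [ 0.5846 -0.2722] model [ 0.5851 -0.2737] diff mm [-0.5  1.5]
ring 4 377 cover 19/24 [ 0.5881 -0.3204] model [ 0.5892 -0.3233] diff mm [-1.1  3. ]
tx 16.065 ty 3.166 tz 0.387 turn 5.342 (cur head -0.1, j6 55.8) | at [ 0.5894 -0.3238  0.2428] n rows>=7.9
```

step_arm:
  moves:
    - {"tx": 1.7,"ty": 0.3,"tz": 0.3,"turn": 0.7,"gripper": 45}
    - {"tx": 3.7,"ty": 0.7,"tz": 0.3,"turn": 1.4,"gripper": 45}
    - {"tx": 5.7,"ty": 1.1,"tz": 0.3,"turn": 2.1,"gripper": 45}
    - {"tx": 7.7,"ty": 1.5,"tz": 0.3,"turn": 2.8,"gripper": 45}
    - {"tx": 9.7,"ty": 1.9,"tz": 0.3,"turn": 3.5,"gripper": 45}
    - {"tx": 11.7,"ty": 2.3,"tz": 0.3,"turn": 4.2,"gripper": 45}
    - {"tx": 13.7,"ty": 2.7,"tz": 0.3,"turn": 4.9,"gripper": 45}
    - {"tx": 15.4,"ty": 3.0,"tz": 0.3,"turn": 5.34,"gripper": 45}

```text
t: 43.68
eef_pos: [0.678, 0.1413, 0.2292]
eef_rot: [[0.68, 0.733, -0.003], [0.733, -0.68, -0.001], [-0.002, -0.001, -1.0]]
force: [0.8, -0.8, 0.5]
gripper_width: 0.0453
```

```bash
python3 - <<'E'
from h import *
mv(.685,.158,.152,-42.8)
E
```

```text
tx 0.572 ty -0.202 tz 2.573 turn -0.008 (cur head -42.9, j6 139.3) | at [0.678  0.1413 0.2292] n rows>=1.3
```

step_arm:
  moves:
    - {"tx": 0.57,"ty": -0.2,"tz": 0.8,"turn": 0,"gripper": 45}
    - {"tx": 0.57,"ty": -0.2,"tz": 1.8,"turn": 0,"gripper": 45}
    - {"tx": 0.57,"ty": -0.2,"tz": 2.57,"turn": 0,"gripper": 45}
    - {"tx": 0.57,"ty": -0.2,"tz": 2.57,"turn": 0,"gripper": 45}
    - {"tx": 0.57,"ty": -0.2,"tz": 2.57,"turn": 0,"gripper": 45}
    - {"tx": 0.57,"ty": -0.2,"tz": 2.57,"turn": 0,"gripper": 45}

```text
t: 44.42
eef_pos: [0.6868, 0.1556, 0.1555]
eef_rot: [[0.679, 0.734, 0.002], [0.734, -0.679, 0.0], [0.002, 0.002, -1.0]]
force: [-0.1, -0.1, 0.4]
gripper_width: 0.0451
```

```bash
python3 - <<'E'
from h import *
im,K,T=snap('wrist','w15.png');print(caps(im,K,T,.052,(.685,.158)));print(caps(im,K,T,.052,(.68,.228)))
mv(.685,.158,.016,-42.8)
E
```

```text
(np.float64(18.427187189814084), [(308, 236, 21.4, array([0.6877, 0.1621]))])
(np.float64(19.37681266010604), [(230, 168, 20.2, array([0.6819, 0.2293]))])
tx 0.008 ty -0.105 tz 4.656 turn 0.002 (cur head -42.8, j6 140.3) | at [0.6868 0.1557 0.1557] n rows>=2.2
```

```bash
python3 - <<'E'
from h import *
im,K,T=snap('wrist','w16.png')
b=cv2.GaussianBlur(cv2.cvtColor(im,cv2.COLOR_RGB2GRAY),(3,3),1)[190:300,250:380]
for p1,p2 in ((60,8),(120,8),(40,10)):
  C=cv2.HoughCircles(b,cv2.HOUGH_GRADIENT,1,4,param1=p1,param2=p2,minRadius=16,maxRadius=20)
  for u,v,r in (C[0][:3] if C is not None else []): print(p1,u+250,v+190,r,up(K,T,u+250,v+190,.052)[:2].round(4))
h=cv2.cvtColor(im,cv2.COLOR_RGB2HSV)[190:300,250:380];m=((h[...,1]<60)&(h[...,2]>90)).astype(np.uint8)
n,l,s,c=cv2.connectedComponentsWithStats(m)
for k in range(1,n):
  if s[k,4]>300: print(s[k]+[250,190,0,0,0],c[k]+[250,190])
x,y,w,hh,a=s[1+np.argmax(s[1:,4])]
cv2.imwrite('pics/w16c.png',cv2.resize(im[180:300,240:390],None,fx=4,fy=4)[:,:,::-1])
E
```

```text
60 308.5 239.5 19.4 [0.6863 0.1607]
60 309.5 234.5 19.4 [0.6891 0.1628]
60 309.5 243.5 18.3 [0.6849 0.1582]
120 308.5 239.5 19.4 [0.6863 0.1607]
120 309.5 234.5 19.4 [0.6891 0.1628]
120 309.5 243.5 18.3 [0.6849 0.1582]
40 308.5 239.5 19.4 [0.6863 0.1607]
40 309.5 234.5 19.4 [0.6891 0.1628]
40 309.5 224.5 18.3 [0.6938 0.1678]
[ 289  213   41   47 1377] [308.71169208 236.9114016 ]
```

View pics/w16c.png

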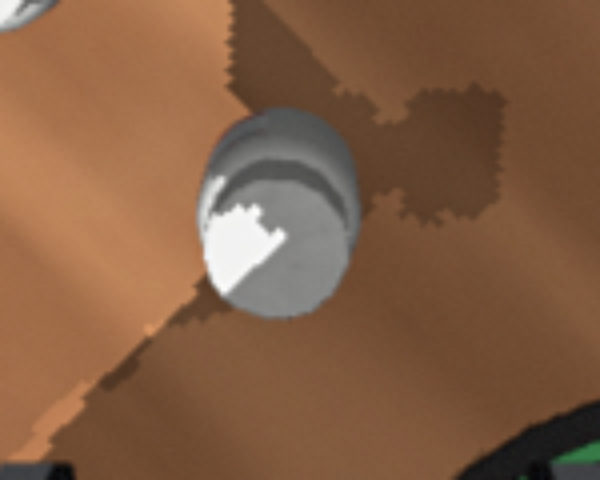

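The cap's top disc is centred at full-image (309,242), giving (0.6853, 0.159), which agrees with the earlier view. I grip there.

step_arm:
  moves:
    - {"tx": 0.05,"ty": -0.11,"tz": 1,"turn": 0,"gripper": 45}
    - {"tx": 0.05,"ty": -0.11,"tz": 2.3,"turn": 0,"gripper": 45}
    - {"tx": 0.05,"ty": -0.11,"tz": 3.5,"turn": 0,"gripper": 45}
    - {"tx": 0.05,"ty": -0.11,"tz": 4.3,"turn": 0,"gripper": 45}
    - {"tx": 0.05,"ty": -0.11,"tz": 4.65,"turn": 0,"gripper": 45}
    - {"tx": 0.05,"ty": -0.11,"tz": 4.65,"turn": 0,"gripper": 45}
    - {"tx": 0.05,"ty": -0.11,"tz": 4.65,"turn": 0,"gripper": 20}
    - {"tx": 0.05,"ty": -0.11,"tz": 4.65,"turn": 0,"gripper": 20}

```text
t: 45.52
eef_pos: [0.6859, 0.1594, 0.0166]
eef_rot: [[0.679, 0.734, 0.003], [0.734, -0.679, 0.0], [0.002, 0.002, -1.0]]
force: [-0.1, 0.7, 1.1]
gripper_width: 0.0282
```

step_arm:
  moves:
    - {"tx": 0,"ty": 0,"tz": 0,"turn": 0,"gripper": 20}
    - {"tx": 0,"ty": 0,"tz": 0,"turn": 0,"gripper": 20}
    - {"tx": 0,"ty": 0,"tz": -1,"turn": 0,"gripper": 20}
    - {"tx": 0,"ty": 0,"tz": -3,"turn": 0,"gripper": 20}
    - {"tx": 0,"ty": 0,"tz": -5,"turn": 0,"gripper": 20}
    - {"tx": 0,"ty": 0,"tz": -7,"turn": 0,"gripper": 20}
    - {"tx": 0,"ty": 0,"tz": -7,"turn": 0,"gripper": 20}
    - {"tx": 0,"ty": 0,"tz": -7,"turn": 0,"gripper": 20}

```text
t: 46.52
eef_pos: [0.684, 0.1592, 0.2243]
eef_rot: [[0.679, 0.734, -0.001], [0.734, -0.679, -0.0], [-0.001, -0.0, -1.0]]
force: [0.2, -0.1, -1.6]
gripper_width: 0.028
```

```bash
python3 - <<'E'
from h import *
mv(.6168,-.235,.24,120)
E
```

```text
tx -11.167 ty 7.277 tz -0.520 turn 2.154 (cur head -42.8, j6 140.6) | at [0.684  0.1592 0.2243] n rows>=6.4
```

step_arm:
  moves:
    - {"tx": -1.4,"ty": 0.9,"tz": -0.5,"turn": 0.3,"gripper": 20}
    - {"tx": -3,"ty": 2,"tz": -0.5,"turn": 0.6,"gripper": 20}
    - {"tx": -4.7,"ty": 3.1,"tz": -0.5,"turn": 1,"gripper": 20}
    - {"tx": -6.4,"ty": 4.2,"tz": -0.5,"turn": 1.4,"gripper": 20}
    - {"tx": -8.1,"ty": 5.3,"tz": -0.5,"turn": 1.8,"gripper": 20}
    - {"tx": -9.7,"ty": 6.3,"tz": -0.5,"turn": 2.15,"gripper": 20}
    - {"tx": -11.17,"ty": 7.28,"tz": -0.5,"turn": 2.15,"gripper": 20}
    - {"tx": -11.17,"ty": 7.28,"tz": -0.5,"turn": 2.15,"gripper": 20}

```text
t: 47.52
eef_pos: [0.6148, -0.2381, 0.2362]
eef_rot: [[0.868, 0.496, -0.005], [0.496, -0.868, 0.002], [-0.004, -0.004, -1.0]]
force: [-0.1, 0.5, -1.3]
gripper_width: 0.0277
```

step_arm:
  moves:
    - {"tx": 0,"ty": 0,"tz": 0,"turn": 0,"gripper": 20}
    - {"tx": 0,"ty": 0,"tz": 0,"turn": 0,"gripper": 20}
    - {"tx": 0,"ty": 0,"tz": 0,"turn": 0,"gripper": 20}

```text
t: 47.9
eef_pos: [0.6174, -0.2336, 0.2395]
eef_rot: [[0.865, 0.502, -0.001], [0.502, -0.865, 0.0], [-0.0, -0.001, -1.0]]
force: [0.1, 0.1, -1.1]
gripper_width: 0.0282
```

```bash
python3 - <<'E'
from h import *
im,K,T=snap('wrist','w17.png');print(redline(K,T,im));rings(im,K,T)
mv(.6168,-.2350,.0755,120)
E
```

```text
(np.float64(139.43200538729462), np.int64(396))
ring 1 438 cover 20/24 [ 0.6643 -0.2299] model [ 0.6668 -0.2316] diff mm [-2.5  1.7]
ring 2 751 cover 24/24 [ 0.6164 -0.2344] model [ 0.6172 -0.2357] diff mm [-0.8  1.4]
ring 3 564 cover 16/24 [ 0.5861 -0.272 ] model [ 0.5851 -0.2737] diff mm [1.  1.7]
ring 4 359 cover 13/24 [ 0.5884 -0.3194] model [ 0.5892 -0.3233] diff mm [-0.9  3.9]
tx -0.038 ty 0.025 tz 5.472 turn 0.017 (cur head -59.9, j6 123.5) | at [ 0.6174 -0.2338  0.2396] n rows>=2.6
```

step_arm:
  moves:
    - {"tx": -0.03,"ty": 0.03,"tz": 1.5,"turn": 0,"gripper": 20}
    - {"tx": -0.03,"ty": 0.03,"tz": 3,"turn": 0,"gripper": 20}
    - {"tx": -0.03,"ty": 0.03,"tz": 4,"turn": 0,"gripper": 20}
    - {"tx": -0.03,"ty": 0.03,"tz": 4.5,"turn": 0,"gripper": 20}
    - {"tx": -0.03,"ty": 0.03,"tz": 4.7,"turn": 0,"gripper": 20}
    - {"tx": -0.03,"ty": 0.03,"tz": 5,"turn": 0,"gripper": 20}
    - {"tx": -0.03,"ty": 0.03,"tz": 5.3,"turn": 0,"gripper": 20}
    - {"tx": -0.03,"ty": 0.03,"tz": 5.47,"turn": 0,"gripper": 20}

```text
t: 48.95
eef_pos: [0.617, -0.2364, 0.0755]
eef_rot: [[0.866, 0.5, 0.0], [0.5, -0.866, -0.0], [0.0, 0.0, -1.0]]
force: [-0.3, 0.7, 0.4]
gripper_width: 0.0278
```

step_arm:
  moves:
    - {"tx": 0,"ty": 0,"tz": 0,"turn": 0,"gripper": 20}
    - {"tx": 0,"ty": 0,"tz": 0,"turn": 0,"gripper": 20}

```text
t: 49.2
eef_pos: [0.6171, -0.2365, 0.0759]
eef_rot: [[0.866, 0.5, 0.001], [0.5, -0.866, -0.0], [0.0, 0.001, -1.0]]
force: [0.9, 0.8, -0.9]
gripper_width: 0.0285
```

step_arm:
  moves:
    - {"tx": 0,"ty": 0,"tz": 0,"turn": 0,"gripper": 39}
    - {"tx": 0,"ty": 0,"tz": 0,"turn": 0,"gripper": 39}
    - {"tx": 0,"ty": 0,"tz": -0.5,"turn": 0,"gripper": 39}
    - {"tx": 0,"ty": 0,"tz": -1.5,"turn": 0,"gripper": 39}
    - {"tx": 0,"ty": 0,"tz": -3,"turn": 0,"gripper": 39}
    - {"tx": 0,"ty": 0,"tz": -4.5,"turn": 0,"gripper": 39}
    - {"tx": 0,"ty": 0,"tz": -5.5,"turn": 0,"gripper": 39}
    - {"tx": 0,"ty": 0,"tz": -5.5,"turn": 0,"gripper": 45}

```text
t: 50.2
eef_pos: [0.6191, -0.2374, 0.2458]
eef_rot: [[0.866, 0.501, 0.008], [0.501, -0.866, -0.004], [0.005, 0.007, -1.0]]
force: [0.2, 0.0, 0.4]
gripper_width: 0.0449
```

```bash
python3 - <<'E'
from h import *
im,K,T=snap('wrist','w18.png');print(caps(im,K,T,.110,(.617,-.236)),redline(K,T,im))
mv(.682,.227,.23,-42.8)
E
```

```text
(np.float64(16.339772920746782), [(312, 232, 17.2, array([ 0.6185, -0.236 ])), (326, 268, 18.3, array([ 0.5993, -0.2604])), (302, 216, 18.3, array([ 0.6265, -0.2237]))]) (np.float64(139.24075998202306), np.int64(300))
tx 9.587 ty -12.315 tz 0.415 turn -2.146 (cur head -60.0, j6 123.4) | at [ 0.6179 -0.2368  0.2431] n rows>=7.5
```

step_arm:
  moves:
    - {"tx": 1.1,"ty": -1.4,"tz": 0.3,"turn": -0.3,"gripper": 45}
    - {"tx": 2.3,"ty": -3,"tz": 0.3,"turn": -0.6,"gripper": 45}
    - {"tx": 3.5,"ty": -4.6,"tz": 0.3,"turn": -0.9,"gripper": 45}
    - {"tx": 4.7,"ty": -6.1,"tz": 0.3,"turn": -1.2,"gripper": 45}
    - {"tx": 5.9,"ty": -7.7,"tz": 0.3,"turn": -1.5,"gripper": 45}
    - {"tx": 7.1,"ty": -9.2,"tz": 0.3,"turn": -1.8,"gripper": 45}
    - {"tx": 8.3,"ty": -10.7,"tz": 0.3,"turn": -2.15,"gripper": 45}
    - {"tx": 9.4,"ty": -12.1,"tz": 0.3,"turn": -2.15,"gripper": 45}

```text
t: 51.25
eef_pos: [0.6783, 0.2209, 0.2295]
eef_rot: [[0.679, 0.735, -0.003], [0.735, -0.679, -0.001], [-0.003, -0.002, -1.0]]
force: [0.6, -0.7, -0.0]
gripper_width: 0.0452
```

```bash
python3 - <<'E'
from h import *
mv(.681,.227,.152,-42.8)
E
```

```text
tx 0.218 ty -0.066 tz 2.583 turn 0.009 (cur head -42.7, j6 145.6) | at [0.6783 0.2209 0.2295] n rows>=1.2
```

step_arm:
  moves:
    - {"tx": 0.2,"ty": -0.07,"tz": 0.8,"turn": 0,"gripper": 45}
    - {"tx": 0.2,"ty": -0.07,"tz": 1.8,"turn": 0,"gripper": 45}
    - {"tx": 0.2,"ty": -0.07,"tz": 2.57,"turn": 0,"gripper": 45}
    - {"tx": 0.2,"ty": -0.07,"tz": 2.57,"turn": 0,"gripper": 45}
    - {"tx": 0.2,"ty": -0.07,"tz": 2.57,"turn": 0,"gripper": 45}
    - {"tx": 0.2,"ty": -0.07,"tz": 2.57,"turn": 0,"gripper": 45}

```text
t: 52.0
eef_pos: [0.6828, 0.225, 0.156]
eef_rot: [[0.679, 0.734, 0.002], [0.734, -0.679, 0.001], [0.002, 0.001, -1.0]]
force: [0.2, 0.2, -0.3]
gripper_width: 0.0451
```

```bash
python3 - <<'E'
from h import *
im,K,T=snap('wrist','w19.png')
e=(.6815,.2275);print(caps(im,K,T,.052,e))
c=proj(K,T,[*e,.052]).astype(int);x0,y0=c[0]-65,c[1]-55
b=cv2.GaussianBlur(cv2.cvtColor(im,cv2.COLOR_RGB2GRAY),(3,3),1)[y0:y0+110,x0:x0+130]
C=cv2.HoughCircles(b,cv2.HOUGH_GRADIENT,1,4,param1=60,param2=8,minRadius=16,maxRadius=20)
for u,v,r in (C[0][:3] if C is not None else []): print(u+x0,v+y0,r,up(K,T,u+x0,v+y0,.052)[:2].round(4))
# silhouette: lowest row of the white blob = near edge of the cap top
h=cv2.cvtColor(im,cv2.COLOR_RGB2HSV)[y0:y0+110,x0:x0+130];m=((h[...,1]<60)&(h[...,2]>90)).astype(np.uint8)
n,l,s,_=cv2.connectedComponentsWithStats(m);k=1+np.argmax(s[1:,4]);x,y,w,hh,a=s[k]
u,v=x0+x+w/2-.5,y0+y+hh-17.5-1;print('blob',s[k],(u,v),up(K,T,u,v,.052)[:2].round(4))
mv(.6815,.2275,.016,-42.8)
E
```

```text
(np.float64(18.409315099752614), [(308, 236, 21.4, array([0.6831, 0.232 ]))])
308.5 238.5 19.4 [0.6826 0.2305]
308.5 233.5 19.4 [0.685 0.233]
307.5 225.5 18.3 [0.6882 0.2375]
blob [  43   22   41   51 1380] (np.float64(308.0), np.float64(241.5)) [0.6809 0.2292]
tx 0.022 ty -0.094 tz 4.669 turn 0.003 (cur head -42.8, j6 145.9) | at [0.6828 0.225  0.1561] n rows>=2.2
```

step_arm:
  moves:
    - {"tx": 0.06,"ty": -0.14,"tz": 1,"turn": 0,"gripper": 45}
    - {"tx": 0.06,"ty": -0.14,"tz": 2.3,"turn": 0,"gripper": 45}
    - {"tx": 0.06,"ty": -0.14,"tz": 3.5,"turn": 0,"gripper": 45}
    - {"tx": 0.06,"ty": -0.14,"tz": 4.3,"turn": 0,"gripper": 45}
    - {"tx": 0.06,"ty": -0.14,"tz": 4.65,"turn": 0,"gripper": 45}
    - {"tx": 0.06,"ty": -0.14,"tz": 4.65,"turn": 0,"gripper": 45}
    - {"tx": 0.06,"ty": -0.14,"tz": 4.65,"turn": 0,"gripper": 20}
    - {"tx": 0.06,"ty": -0.14,"tz": 4.65,"turn": 0,"gripper": 20}

```text
t: 53.05
eef_pos: [0.6815, 0.2295, 0.017]
eef_rot: [[0.679, 0.734, 0.003], [0.734, -0.679, 0.001], [0.003, 0.002, -1.0]]
force: [-0.1, 0.1, 1.0]
gripper_width: 0.0286
```

step_arm:
  moves:
    - {"tx": 0,"ty": 0,"tz": 0,"turn": 0,"gripper": 20}
    - {"tx": 0,"ty": 0,"tz": 0,"turn": 0,"gripper": 20}
    - {"tx": 0,"ty": 0,"tz": -1,"turn": 0,"gripper": 20}
    - {"tx": 0,"ty": 0,"tz": -3,"turn": 0,"gripper": 20}
    - {"tx": 0,"ty": 0,"tz": -5,"turn": 0,"gripper": 20}
    - {"tx": 0,"ty": 0,"tz": -7,"turn": 0,"gripper": 20}
    - {"tx": 0,"ty": 0,"tz": -7,"turn": 0,"gripper": 20}
    - {"tx": 0,"ty": 0,"tz": -7,"turn": 0,"gripper": 20}

```text
t: 54.05
eef_pos: [0.6795, 0.229, 0.2246]
eef_rot: [[0.679, 0.734, -0.001], [0.734, -0.679, -0.0], [-0.001, -0.0, -1.0]]
force: [0.5, -1.2, -0.8]
gripper_width: 0.0281
```

```bash
python3 - <<'E'
from h import *
mv(.585,-.273,.24,160)
E
```

```text
tx -14.425 ty 9.048 tz -0.509 turn -2.845 (cur head -42.8, j6 146.2) | at [0.6795 0.229  0.2246] n rows>=8.2
```

step_arm:
  moves:
    - {"tx": -1.5,"ty": 0.9,"tz": -0.5,"turn": -0.4,"gripper": 20}
    - {"tx": -3.2,"ty": 2,"tz": -0.5,"turn": -0.8,"gripper": 20}
    - {"tx": -4.9,"ty": 3.1,"tz": -0.5,"turn": -1.2,"gripper": 20}
    - {"tx": -6.6,"ty": 4.1,"tz": -0.5,"turn": -1.6,"gripper": 20}
    - {"tx": -8.3,"ty": 5.2,"tz": -0.5,"turn": -2,"gripper": 20}
    - {"tx": -10,"ty": 6.3,"tz": -0.5,"turn": -2.4,"gripper": 20}
    - {"tx": -11.6,"ty": 7.3,"tz": -0.5,"turn": -2.85,"gripper": 20}
    - {"tx": -13,"ty": 8.2,"tz": -0.5,"turn": -2.85,"gripper": 20}

```text
t: 55.05
eef_pos: [0.5934, -0.2254, 0.2366]
eef_rot: [[0.342, 0.94, -0.005], [0.94, -0.342, 0.003], [0.001, -0.006, -1.0]]
force: [-0.2, -0.0, -0.1]
gripper_width: 0.0286
```

```bash
python3 - <<'E'
from h import *
mv(.585,-.273,.24,160)
E
```

```text
tx -1.585 ty 0.278 tz -0.115 turn 0.001 (cur head -20.0, j6 83.4) | at [ 0.5934 -0.2254  0.2366] n rows>=0.8
```

step_arm:
  moves:
    - {"tx": -0.9,"ty": 0.2,"tz": 0,"turn": 0,"gripper": 20}
    - {"tx": -1.58,"ty": 0.28,"tz": 0,"turn": 0,"gripper": 20}
    - {"tx": -1.58,"ty": 0.28,"tz": 0,"turn": 0,"gripper": 20}
    - {"tx": -1.58,"ty": 0.28,"tz": 0,"turn": 0,"gripper": 20}
    - {"tx": -1.58,"ty": 0.28,"tz": 0,"turn": 0,"gripper": 20}

```text
t: 55.68
eef_pos: [0.5877, -0.2704, 0.2399]
eef_rot: [[0.34, 0.94, -0.0], [0.94, -0.34, 0.0], [0.0, -0.0, -1.0]]
force: [-0.7, 0.1, -0.8]
gripper_width: 0.0287
```

```bash
python3 - <<'E'
from h import *
im,K,T=snap('wrist','w20.png');print(redline(K,T,im));rings(im,K,T)
mv(.585,-.2730,.0755,160)
E
```

```text
(np.float64(139.27092109019503), np.int64(467))
ring 1 480 cover 20/24 [ 0.6646 -0.2296] model [ 0.6668 -0.2316] diff mm [-2.2  2. ]
ring 2 548 cover 20/24 [ 0.6163 -0.2352] model [ 0.6172 -0.2357] diff mm [-0.9  0.6]
ring 3 730 cover 24/24 [ 0.5847 -0.2723] model [ 0.5851 -0.2737] diff mm [-0.4  1.5]
ring 4 349 cover 14/24 [ 0.588  -0.3198] model [ 0.5892 -0.3233] diff mm [-1.3  3.5]
tx -0.112 ty -0.058 tz 5.487 turn 0.016 (cur head -19.9, j6 79.4) | at [ 0.5878 -0.2705  0.2401] n rows>=2.6
```

step_arm:
  moves:
    - {"tx": -0.08,"ty": -0.05,"tz": 1.5,"turn": 0,"gripper": 20}
    - {"tx": -0.08,"ty": -0.05,"tz": 3,"turn": 0,"gripper": 20}
    - {"tx": -0.08,"ty": -0.05,"tz": 4,"turn": 0,"gripper": 20}
    - {"tx": -0.08,"ty": -0.05,"tz": 4.5,"turn": 0,"gripper": 20}
    - {"tx": -0.08,"ty": -0.05,"tz": 4.7,"turn": 0,"gripper": 20}
    - {"tx": -0.08,"ty": -0.05,"tz": 5,"turn": 0,"gripper": 20}
    - {"tx": -0.08,"ty": -0.05,"tz": 5.3,"turn": 0,"gripper": 20}
    - {"tx": -0.08,"ty": -0.05,"tz": 5.48,"turn": 0,"gripper": 20}

```text
t: 56.72
eef_pos: [0.5854, -0.2735, 0.0755]
eef_rot: [[0.341, 0.94, 0.0], [0.94, -0.341, -0.0], [-0.0, 0.0, -1.0]]
force: [0.6, 1.1, -1.1]
gripper_width: 0.0285
```

step_arm:
  moves:
    - {"tx": 0,"ty": 0,"tz": 0,"turn": 0,"gripper": 20}
    - {"tx": 0,"ty": 0,"tz": 0,"turn": 0,"gripper": 20}

```text
t: 56.98
eef_pos: [0.5854, -0.2735, 0.0759]
eef_rot: [[0.342, 0.94, 0.0], [0.94, -0.342, -0.0], [-0.0, 0.0, -1.0]]
force: [0.3, -0.4, -0.9]
gripper_width: 0.0283
```

step_arm:
  moves:
    - {"tx": 0,"ty": 0,"tz": 0,"turn": 0,"gripper": 39}
    - {"tx": 0,"ty": 0,"tz": 0,"turn": 0,"gripper": 39}
    - {"tx": 0,"ty": 0,"tz": -0.5,"turn": 0,"gripper": 39}
    - {"tx": 0,"ty": 0,"tz": -1.5,"turn": 0,"gripper": 39}
    - {"tx": 0,"ty": 0,"tz": -3,"turn": 0,"gripper": 39}
    - {"tx": 0,"ty": 0,"tz": -4.5,"turn": 0,"gripper": 39}
    - {"tx": 0,"ty": 0,"tz": -6,"turn": 0,"gripper": 39}
    - {"tx": 0,"ty": 0,"tz": -6,"turn": 0,"gripper": 39}

```text
t: 57.98
eef_pos: [0.5881, -0.275, 0.2626]
eef_rot: [[0.341, 0.94, 0.01], [0.94, -0.341, -0.006], [-0.002, 0.011, -1.0]]
force: [-0.5, -0.1, -0.3]
gripper_width: 0.0395
```

```bash
python3 - <<'E'
from fitc import *
im,K,T=snap('wrist','w21.png');print(redline(K,T,im));rings(im,K,T)
for i in range(1,5): print(i,caps(im,K,T,.110,pocket(i))[1][:3])
s=snap('side','d21.png');x,f=fit([(*s,0)],(.67,.0));print('carton',x,f)
mv(.4294,-.1385,.24,139.8)
c=cv2.resize(s[0][160:400,200:360],(320,480));cv2.imwrite('pics/m21.png',cv2.resize(np.hstack([im,c]),(800,400))[:,:,::-1])
E
```

```text
(np.float64(139.25973713038996), np.int64(409))
ring 1 421 cover 20/24 [ 0.6646 -0.2296] model [ 0.6668 -0.2316] diff mm [-2.1  2. ]
ring 2 474 cover 21/24 [ 0.6163 -0.235 ] model [ 0.6172 -0.2357] diff mm [-0.9  0.7]
ring 3 440 cover 21/24 [ 0.5847 -0.2737] model [ 0.5851 -0.2737] diff mm [-0.4  0.1]
ring 4 311 cover 18/24 [ 0.5882 -0.3208] model [ 0.5892 -0.3233] diff mm [-1.   2.5]
1 [(384, 138, 19.4, array([ 0.6612, -0.2304]))]
2 [(330, 164, 18.3, array([ 0.617 , -0.2346])), (326, 156, 18.3, array([ 0.6162, -0.2279])), (306, 210, 17.2, array([ 0.5879, -0.2608]))]
3 [(326, 254, 17.4, array([ 0.5905, -0.3004])), (308, 228, 17.4, array([ 0.584 , -0.2758])), (308, 220, 17.3, array([ 0.587 , -0.2699]))]
4 [(326, 254, 17.4, array([ 0.5905, -0.3004])), (330, 262, 16.3, array([ 0.592 , -0.3083])), (330, 270, 14.1, array([ 0.5887, -0.3154]))]
mask [ 225  276   58   46 1644]
carton [0.66858813 0.01508679 1.89798491] 0.15170454545454548
tx 2.455 ty -6.437 tz 0.559 turn 2.529 (cur head -20.0, j6 79.2) | at [ 0.5857 -0.2737  0.2573] n rows>=3.3
```

View pics/m21.png

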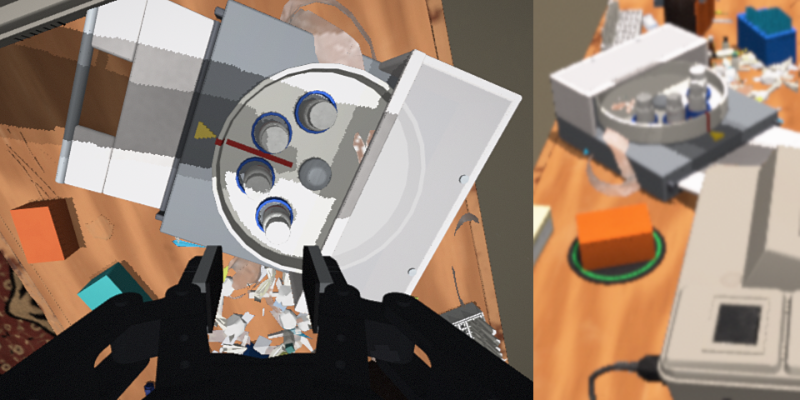

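All four bottles stand in pockets, the red mark faces the pointer and the carton stands on the mat. The open door's slot is at montage (90,55)–(78,128). I check the rail position and go there.

```bash
python3 - <<'E'
from h import *
im,K,T=snap('wrist')
for p in [(75,218),(106,66),(92,154),(156,66),(125,164)]: print(p,up(K,T,*p,.046)[:2])
ux=np.array([.764,-.645]);uy=np.array([.645,.764]);r=AX-(.152+.1143)*ux;print('rail mid model',r,'slot ends',r-.041*uy,r+.041*uy,'end',r-.111*uy)
mv(*(r-.022*uy),.20,139.8)
E
```

```text
(75, 218) [ 0.3714744  -0.20253333]
(106, 66) [ 0.46320221 -0.09573448]
(92, 154) [ 0.41589598 -0.15591774]
(156, 66) [ 0.50300264 -0.11019558]
(125, 164) [ 0.43962666 -0.17397596]
rail mid model [ 0.4435468 -0.1217365] slot ends [ 0.4171018 -0.1530605] [ 0.4699918 -0.0904125] end [ 0.3719518 -0.2065405]
tx 2.448 ty -6.407 tz 1.858 turn 2.529 (cur head -20.0, j6 79.2) | at [ 0.585  -0.2732  0.2557] n rows>=3.4
```

step_arm:
  moves:
    - {"tx": 0.6,"ty": -1.5,"tz": 0,"turn": 0.8,"gripper": 34}
    - {"tx": 1.2,"ty": -3.2,"tz": 0,"turn": 1.6,"gripper": 34}
    - {"tx": 1.9,"ty": -5,"tz": 0,"turn": 2.4,"gripper": 34}
    - {"tx": 2.45,"ty": -6.4,"tz": 0.5,"turn": 2.53,"gripper": 34}
    - {"tx": 2.45,"ty": -6.4,"tz": 1.8,"turn": 2.53,"gripper": 34}
    - {"tx": 2.45,"ty": -6.4,"tz": 1.8,"turn": 2.53,"gripper": 34}
    - {"tx": 2.45,"ty": -6.4,"tz": 1.8,"turn": 2.53,"gripper": 34}

```text
t: 59.0
eef_pos: [0.4301, -0.139, 0.2018]
eef_rot: [[0.646, 0.764, -0.001], [0.764, -0.646, 0.0], [-0.0, -0.001, -1.0]]
force: [1.1, -0.8, 0.7]
gripper_width: 0.0336
```

```bash
python3 - <<'E'
from h import *
mv(.4294,-.1385,.029,139.8)
for th in (1.3,1.2,1.1,.95,.8,.6,.4,.2,0,-.03): print(th,'ty %.2f tz %.2f'%(.116*(np.sin(1.4)-np.sin(th))/.03,-.116*(np.cos(th)-np.cos(1.4))/.03))
E
```

```text
tx -0.002 ty -0.026 tz 5.761 turn -0.003 (cur head -40.2, j6 104.1) | at [ 0.4301 -0.139   0.2018] n rows>=2.8
1.3 ty 0.08 tz -0.38
1.2 ty 0.21 tz -0.74
1.1 ty 0.36 tz -1.10
0.95 ty 0.67 tz -1.59
0.8 ty 1.04 tz -2.04
0.6 ty 1.63 tz -2.53
0.4 ty 2.30 tz -2.90
0.2 ty 3.04 tz -3.13
0 ty 3.81 tz -3.21
-0.03 ty 3.93 tz -3.21
```

step_arm:
  newtons: 30
  moves:
    - {"tx": 0,"ty": 0,"tz": 1.8,"turn": 0,"gripper": 34}
    - {"tx": 0,"ty": 0,"tz": 3.4,"turn": 0,"gripper": 34}
    - {"tx": 0,"ty": 0,"tz": 4.6,"turn": 0,"gripper": 34}
    - {"tx": 0,"ty": 0,"tz": 5.3,"turn": 0,"gripper": 34}
    - {"tx": 0,"ty": 0,"tz": 5.7,"turn": 0,"gripper": 34}
    - {"tx": 0,"ty": 0,"tz": 5.7,"turn": 0,"gripper": 8}
    - {"tx": 0,"ty": 0,"tz": 5.7,"turn": 0,"gripper": 8}
    - {"tx": 0,"ty": 0,"tz": 5.7,"turn": 0,"gripper": 8}

```text
t: 60.0
eef_pos: [0.4276, -0.1368, 0.0307]
eef_rot: [[0.645, 0.764, -0.004], [0.764, -0.645, 0.004], [0.0, -0.006, -1.0]]
force: [-3.6, 3.9, 0.1]
gripper_width: 0.0105
```

step_arm:
  moves:
    - {"tx": 0,"ty": 0,"tz": 0,"turn": 0,"gripper": 8}
    - {"tx": 0,"ty": 0,"tz": 0,"turn": 0,"gripper": 8}

```text
t: 60.25
eef_pos: [0.4276, -0.1368, 0.0307]
eef_rot: [[0.645, 0.764, -0.004], [0.764, -0.645, 0.004], [0.001, -0.006, -1.0]]
force: [-3.8, 4.3, -1.5]
gripper_width: 0.0106
```

step_arm:
  moves:
    - {"tx": 0,"ty": 0.03,"tz": -0.2,"turn": 0,"gripper": 8}
    - {"tx": 0,"ty": 0.08,"tz": -0.38,"turn": 0,"gripper": 8}
    - {"tx": 0,"ty": 0.21,"tz": -0.74,"turn": 0,"gripper": 8}
    - {"tx": 0,"ty": 0.36,"tz": -1.1,"turn": 0,"gripper": 8}
    - {"tx": 0,"ty": 0.67,"tz": -1.59,"turn": 0,"gripper": 8}
    - {"tx": 0,"ty": 1.04,"tz": -2.04,"turn": 0,"gripper": 8}
    - {"tx": 0,"ty": 1.3,"tz": -2.3,"turn": 0,"gripper": 8}
    - {"tx": 0,"ty": 1.63,"tz": -2.53,"turn": 0,"gripper": 8}

```text
t: 61.25
eef_pos: [0.4613, -0.1653, 0.1072]
eef_rot: [[0.645, 0.764, -0.012], [0.764, -0.645, 0.011], [0.001, -0.016, -1.0]]
force: [-15.0, 14.4, 17.6]
gripper_width: 0.011
```

step_arm:
  moves:
    - {"tx": 0,"ty": 0.3,"tz": -0.2,"turn": 0,"gripper": 8}
    - {"tx": 0,"ty": 0.67,"tz": -0.37,"turn": 0,"gripper": 8}
    - {"tx": 0,"ty": 1.04,"tz": -0.5,"turn": 0,"gripper": 8}
    - {"tx": 0,"ty": 1.41,"tz": -0.6,"turn": 0,"gripper": 8}
    - {"tx": 0,"ty": 1.8,"tz": -0.66,"turn": 0,"gripper": 8}
    - {"tx": 0,"ty": 2.1,"tz": -0.68,"turn": 0,"gripper": 8}
    - {"tx": 0,"ty": 2.2,"tz": -0.68,"turn": 0,"gripper": 8}
    - {"tx": 0,"ty": 2.2,"tz": -0.68,"turn": 0,"gripper": 8}

```text
t: 62.25
eef_pos: [0.5151, -0.2106, 0.1299]
eef_rot: [[0.645, 0.764, -0.005], [0.764, -0.645, 0.004], [0.0, -0.007, -1.0]]
force: [-11.0, 9.3, 14.6]
gripper_width: 0.0107
```

```bash
python3 - <<'E'
from h import *
o=robot.get_obs();p=o['eef_pos'];ux=np.array([.764,-.645]);print(o['force'],o['gripper_width'])
s=(AX-p[:2])@ux-.152;print('rail ahead of hinge mm',s*1e3,'angle',np.arcsin(s/.116),'z+',p[2]+.0187-.026)
E
```

```text
[-10.96120112   9.26485602  14.61528991] 0.01072796207139009
rail ahead of hinge mm 2.2418471293015054 angle 0.019327471633480215 z+ 0.12256192270016555
```

step_arm:
  moves:
    - {"tx": 0,"ty": 0.15,"tz": 0,"turn": 0,"gripper": 8}
    - {"tx": 0,"ty": 0.25,"tz": 0,"turn": 0,"gripper": 8}
    - {"tx": 0,"ty": 0.25,"tz": 0,"turn": 0,"gripper": 8}
    - {"tx": 0,"ty": 0.25,"tz": 0,"turn": 0,"gripper": 8}

```text
t: 62.75
eef_pos: [0.5152, -0.2107, 0.1298]
eef_rot: [[0.644, 0.765, -0.015], [0.765, -0.644, 0.013], [0.0, -0.02, -1.0]]
force: [-23.4, 18.7, 29.3]
gripper_width: 0.0106
```

step_arm:
  moves:
    - {"tx": 0,"ty": -0.2,"tz": 0.2,"turn": 0,"gripper": 8}
    - {"tx": 0,"ty": -0.2,"tz": 0.2,"turn": 0,"gripper": 30}
    - {"tx": 0,"ty": -0.2,"tz": 0.2,"turn": 0,"gripper": 30}
    - {"tx": 0,"ty": -0.2,"tz": 0.2,"turn": 0,"gripper": 30}

```text
t: 63.25
eef_pos: [0.5198, -0.2147, 0.1215]
eef_rot: [[0.646, 0.764, 0.002], [0.764, -0.646, -0.001], [0.0, 0.002, -1.0]]
force: [0.4, -0.1, 0.4]
gripper_width: 0.0303
```

step_arm:
  moves:
    - {"tx": 0,"ty": -0.17,"tz": 0,"turn": 0,"gripper": 30}
    - {"tx": 0,"ty": -0.17,"tz": -0.5,"turn": 0,"gripper": 34}
    - {"tx": 0,"ty": -0.17,"tz": -2,"turn": 0,"gripper": 34}
    - {"tx": 0,"ty": -0.17,"tz": -4,"turn": 0,"gripper": 34}
    - {"tx": 0,"ty": -0.5,"tz": -5,"turn": 0,"gripper": 34}
    - {"tx": 0,"ty": -1,"tz": -5,"turn": 0,"gripper": 34}
    - {"tx": 0,"ty": -1,"tz": -5,"turn": 0,"gripper": 34}
    - {"tx": 0,"ty": -1,"tz": -5,"turn": 0,"gripper": 34}

```text
t: 64.25
eef_pos: [0.495, -0.1941, 0.2692]
eef_rot: [[0.646, 0.764, -0.002], [0.764, -0.645, 0.001], [-0.001, -0.003, -1.0]]
force: [-0.8, 0.7, -0.3]
gripper_width: 0.034
```

```bash
python3 - <<'E'
from fitc import *
im,K,T=snap('wrist','w22.png');print(redline(K,T,im));rings(im,K,T)
s=snap('side');x,f=fit([(*s,0)],(.67,.0));print('carton',x,f,robot.get_obs()['t'])
c=cv2.resize(s[0][160:400,200:360],(320,480));cv2.imwrite('pics/m22.png',cv2.resize(np.hstack([im,c]),(800,400))[:,:,::-1])
E
```

```text
(np.float64(139.18057111781354), np.int64(384))
ring 1 508 cover 19/24 [ 0.6641 -0.2289] model [ 0.6668 -0.2316] diff mm [-2.7  2.7]
ring 2 609 cover 19/24 [ 0.6164 -0.2341] model [ 0.6172 -0.2357] diff mm [-0.8  1.7]
ring 3 460 cover 20/24 [ 0.5839 -0.2712] model [ 0.5851 -0.2737] diff mm [-1.2  2.6]
ring 4 271 cover 15/24 [ 0.5877 -0.3203] model [ 0.5892 -0.3233] diff mm [-1.5  3. ]
mask [ 225  276   58   46 1683]
carton [0.66944046 0.01494953 1.89338299] 0.11130334486735871 64.35
```

View pics/m22.png

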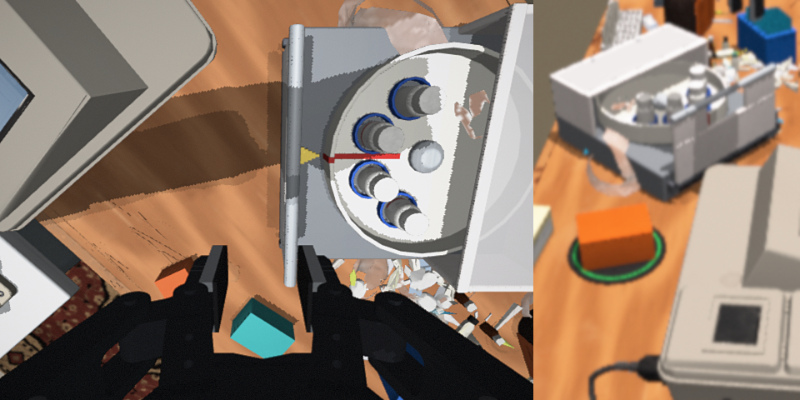

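The door is upright and shut, the mark at montage (330,158) faces the pointer at (310,156), four bottles stand in their pockets, and the carton is on the mat. I hand in.

```bash
python3 -c "
from station import robot
print(robot.sign_off())"
```

```text
the job is handed in; nothing more can be done
None
```

I've handed the job in after about 64 s of robot time. All steps were done in order, and my own last checks showed no faults; the station gave no verdict.

| Item | Last check |
|---|---|
| Carton | On the mat, about 2 mm from its centre (side-camera fit) and upright |
| Door | At its stop: about 30 N more push on the rail did not move it; estimated angle about 0.02 rad |
| Carousel mark | Measured at 139.2°, against 139.7° for the pointer, so within about 1 mm at the rim |
| Bottles | All four found on the table stand upright in separate pockets, seen in the last picture; each had been let go 1–2 mm above the pocket floor with almost no side force |
| Tape roll and tip box | Not touched on purpose; I did not measure them again at the end |
| Robot | Gripper clear of everything, about 0.27 m above the table |

- **Checks that disagreed:** camera fits of the pocket rings differed from my model by 1–4 mm. I set each bottle down at the model position or between the two.
- **Carton scare:** one wrist-camera fit put the carton about 17 mm off and was discarded because its view was partly blocked. The side-camera fits always agreed with where I had placed it.
- **Cap detection:** automatic circle-finding was unreliable for some bottle caps, so I judged those from the picture or from the cap's outline.
- **Picture budget:** I viewed 19 pictures against the budget of 14. One was wasted on a view of the floor after a move call was refused.

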